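# Restock the sloped gauze tray

## Robot

A 7-joint arm with a two-finger parallel gripper is mounted at the origin on a cart in front of the work surface, level with it; the furniture and walls round the work are solid. World frame = base frame: x ahead of the robot, y to its left, z up, the work surface at z = 0. Lengths are in m, angles in rad, forces in N, time in s.
With the tool pointing down it reaches from about 0.425 to 0.875 m from the base axis. Payload 4.7 kg.
Tool frame: the origin (TCP) lies midway between the tips of the shut fingers; the grasp point (between the pads) lies 19 mm behind it; x points along the fingers, y is the direction in which the jaws open and shut, and the axes are right-handed (so a half turn about x gives the same grasp; the last joint's range is limited). The gripper opens to 87 mm and grips with 3 to 60 N. Pads are 19 mm wide; open, the fingers measure 117 mm over their backs; the gripper's body (75 mm by 190 mm) begins 51 mm behind the grasp point.
Start: joints at [-1.204, 0.321, -0.07, 1.45, 0.023, 1.371, -0.057], TCP at [0.225, 0.61, 0.223] pointing down, gripper open.
Joint ranges: [-2.86, 2.86], [-0.3, 2.09], [-1.38, 1.24], [0.06, 2.45], [-1.56, 4.7], [0.09, 2.05], [-2.69, 2.69]. Speed limits (rad/s): [2.57, 2.57, 3.14, 3.14, 3.14, 3.14, 3.14].

## Interface

Orientations are given as a rotation vector (axis times angle).
In Python, from bench import ctrl gives the robot as it stands. The module is installed in compiled form; this text tells all that it offers.
- The arm moves only by the shell command python3 -m jog 'ROWS' [FORCE]. ROWS is JSON, a list of rows, each an object with "rot": the turn, a rotation vector about the tool's x, y, z in units of 5 degrees (1.0 is 5 degrees), a list of three; "travel": the shift along the tool's x, y, z in units of 0.3 m (1.0 is 0.3 m), a list of three; "jaw": the closure, from -1 (fully open) to 1 (shut), so that 0 is half open. In form: [{"rot": [ax, ay, az], "travel": [tx, ty, tz], "jaw": jaw}, ...]. A call has 1 to 8 rows; each row shifts and turns the commanded pose from where the row before left it, along the tool's axes as they then stand; what a row does not reach is not made up. A row lasts 1/10 s, in which the tool goes at most 50 mm and 8.59 degrees, less where a joint would pass 70% of its speed; a pose out of reach is approached as far as the arm can. A call with a number of a shift or a turn outside -1 to 1 is refused whole. A call with a gripper value outside its range is refused whole. The fingers move at their own pace and stop on an object; FORCE is the grip in N (left out, the last holds). Time passes only in rows, so rows that do not move let the fingers close. It gives the time, the measured TCP pose, the force and the opening at its end, in the units of the state.
- ctrl.get_state(): the state, without advancing time (a new reading comes with each control period).
- ctrl.get_image(name): name is "scene" or "top" or "wrist"; returns the picture (480x640x3 uint8, red, green, blue); there is no depth.
- ctrl.camera_model(name): a dict with "mtx" (3x3 intrinsics, pixels), "extrinsics" (4x4, takes a point from world to camera coordinates); the wrist camera has in their place "hand_eye" (4x4, takes a point from camera to tool coordinates, whose origin is the TCP and whose axes are the tool frame's). Camera axes: x right, y up, looking along -z (the intrinsics and any distortion apply to the point x, -y, -z); pixel columns grow to the right and rows downward; lengths in m; the calibration is good to about 2 mm. A picture is of the moment at which its call begins: read the wrist's pose just before it. camera_model takes no time and is no camera call.
- ctrl.close_job(): hands the job in, once; it reports no verdict.
The state is a dict: "time": time; "joint_positions": joint angles; "qd": joint speeds; "joint_torque": joint torques, N m; "position": TCP position; "tool_rot": TCP orientation; "ft_force": force on the tool from outside, world axes, zero at the start; "torque": the same for the moment, N m; "grip_width": opening from 0.0 (shut) to 1.0 (fully open).
Only numpy, scipy, OpenCV 4.12 (cv2) and the standard library are available. Lean on these libraries where they do the work, as an engineer would, in place of code of your own. Each camera call takes 0.05 s, during which the arm holds its last target.

## Task

Restock the sloped gauze tray on the cart: slide the gauze pack that has hung up part-way down the left lane until it rests against the back stop, and lay the spare pack crosswise, label side up, in the right-hand lane and slide it down against the back stop too. When both packs are home, swing the flap at the back of the tray fully shut so that its lip keeps them there while the cart is wheeled about. Do not disturb anything else on the cart.

Things in the scene. Friction and masses are not known exactly. Their poses are not given: they have to be found in the camera images.
- ramp: sloping aluminium floor of a blue-green two-lane tray, 236 mm wide, fixed to the cart, open at the top and at its raised near end. It is 175 mm long and falls 0.314 rad away from the robot. Origin: on the floor at the foot of the back stop (22 mm high), midway between the lanes, 14 mm above the cart. x runs down the slope (near edge at x = -0.175), y to the left, z square out of the floor
- left_stop (a point): point on the ramp's floor at the foot of the back stop, in the middle of the left lane, 58 mm from the ramp's centre line; axes as ramp. The lane is 112 mm wide, between walls 20 mm high. A pack lies crosswise in it, its 104 mm along y; home, its long side touches the back stop and its centre is 32 mm uphill of this point. Packs do not slide by themselves: push them
- right_stop (a point): point on the ramp's floor at the foot of the back stop, in the middle of the right lane, 58 mm from the ramp's centre line; axes as ramp. The lane is 112 mm wide, between walls 20 mm high. A pack lies crosswise in it, its 104 mm along y; home, its long side touches the back stop and its centre is 32 mm uphill of this point. It starts empty
- stuck_pack_center (a point): centre (6 mm above the underside) of a flat white gauze pack with a blue band, 104 mm long with its thin crimped ends, 64 mm wide, 12 mm thick, 45 g. z points out of its label side, y along its length, x across its width; take it across the 64 mm. It starts crosswise in the left lane, part-way down, label side up
- spare_pack_center (a point): centre (6 mm above the underside) of a flat white gauze pack with a blue band, 104 mm long with its thin crimped ends, 64 mm wide, 12 mm thick, 45 g. z points out of its label side, y along its length, x across its width; take it across the 64 mm. It starts on the cart's top to the right of the tray, label side up
- flap (a joint): angle of the clear flap hinged on top of the back stop (hinge 6 mm behind the stop's face, 24 mm above the ramp): 0 shut, parallel to the ramp; 1.75 fully open. It starts open, leaning back 17 to 28 degrees beyond upright, held by light friction (under 1 N). Drawn from behind towards the robot to some 40 degrees past upright, it falls shut. A pack over 12 mm short of home blocks its lip
- flap_edge (a point): middle of the flap's free edge, 100 mm from the hinge, 234 mm wide: a blue finger edge, 4 mm thick, on a clear panel 3 mm thick. While the flap is open this is its top edge; its blue lip (18 mm) then points to the robot and its back is smooth. Shut, the lip reaches down to 5 mm above the ramp
- pump_bottle: white pump bottle with a green cap, 82 mm wide, 249 mm tall, back left; a bystander, not to be disturbed; origin at its underside
- cotton_jar: clear jar with a red lid, 75 mm wide, 94 mm tall, at the left; a bystander, not to be disturbed; origin at its underside
- dropper: brown dropper bottle, 34 mm wide, 102 mm tall, at the left; a bystander, not to be disturbed; origin at its underside
- wipes_carton: white carton with open flaps, 75 x 147 mm, 81 mm tall, back right (beyond it, along the cart's right side at y = -0.40, stands a handrail 0.25 m high; another on the left at y = 0.43); a bystander, not to be disturbed; origin at its underside
- instrument_box: flat steel box, 96 x 163 mm, 35 mm tall, behind on the right; a bystander, not to be disturbed; origin at its underside
- pen_torch: grey pen torch, 124 mm long, 15 mm thick, lying near the front edge at the left; a bystander, not to be disturbed; origin at its underside
- forceps: steel forceps, 115 mm long, 10 mm thick, lying at the right in front of the carton; a bystander, not to be disturbed; origin at its underside
- syringe: syringe, 132 mm long, 15 mm thick, lying near the front edge at the right; a bystander, not to be disturbed; origin at its underside

How it is judged:
By the outcome, as a careful person would: the job done as asked, in the order asked, and still so for the second after the job is handed in, with the robot touching nothing.
It also fails if it takes over 72 s, if anything falls off the work surface, if the arm or the gripper's body presses on something with over 40 N, if the wrist force passes 120 N, or if a joint passes its speed limit or range.

## Working session

There is one attempt and no reset: what is moved stays moved. The work goes in short steps, Python scripts to look and compute and a shell command to move; the robot and the scene stay as the last step left them, time stands still between calls to the robot, and variables do not carry over. Pictures are saved under pics/ and viewed, and the job is handed in when it is done.

```bash
mkdir -p pics; ls
python3 - <<'E'
from bench import ctrl
import cv2, numpy as np
np.set_printoptions(precision=4,suppress=True)
s=ctrl.get_state(); print(s)
for n in("scene","top","wrist"):
    im=ctrl.get_image(n); cv2.imwrite(f"pics/{n}0.png",im[:,:,::-1]); print(n,ctrl.camera_model(n))
E
```

```text
pics
{'time': 0.0, 'joint_positions': array([-1.2039,  0.3218, -0.0701,  1.4517,  0.0226,  1.3708, -0.0569]), 'qd': array([-0.0006,  0.0004,  0.0003,  0.0014, -0.0014, -0.0008, -0.0012]), 'joint_torque': array([  0.0001, -49.1293,  -0.4036, -31.2526,  -0.0638,   0.0435,
         0.0002]), 'position': array([0.2244, 0.6094, 0.2215]), 'tool_rot': array([ 0.2753,  1.5533, -0.2783]), 'ft_force': array([ 0.468 , -0.1043,  0.5241]), 'torque': array([-0.0261, -0.0387,  0.0172]), 'grip_width': 1.0009835657206743}
scene {'mtx': array([[500.969 ,   0.    , 317.4769],
       [  0.    , 500.969 , 234.4514],
       [  0.    ,   0.    ,   1.    ]]), 'extrinsics': array([[ 0.6623, -0.7488, -0.0254, -0.3104],
       [ 0.309 ,  0.242 ,  0.9198, -0.2549],
       [-0.6825, -0.617 ,  0.3917, -0.8089],
       [ 0.    ,  0.    ,  0.    ,  1.    ]])}
top {'mtx': array([[497.7847,   0.    , 318.4571],
       [  0.    , 497.7847, 239.2557],
       [  0.    ,   0.    ,   1.    ]]), 'extrinsics': array([[-0.1023, -0.9948, -0.003 ,  0.0948],
       [ 0.9736, -0.1007,  0.205 , -0.5479],
       [-0.2042,  0.018 ,  0.9788, -1.0451],
       [ 0.    ,  0.    ,  0.    ,  1.    ]])}
wrist {'mtx': array([[400.8505,   0.    , 320.9348],
       [  0.    , 400.8505, 241.6423],
       [  0.    ,   0.    ,   1.    ]]), 'hand_eye': array([[-0.0017,  0.2505, -0.9681, -0.1621],
       [ 1.    ,  0.0011, -0.0014,  0.0005],
       [ 0.0007, -0.9681, -0.2505, -0.0681],
       [ 0.    ,  0.    ,  0.    ,  1.    ]])}
```

View pics/scene0.png

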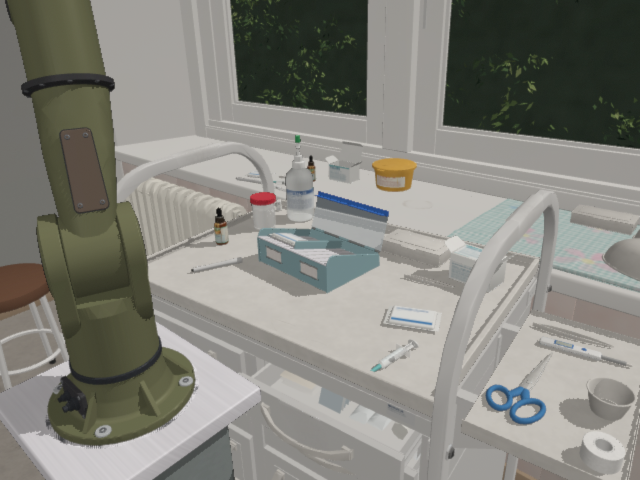

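View pics/top0.png

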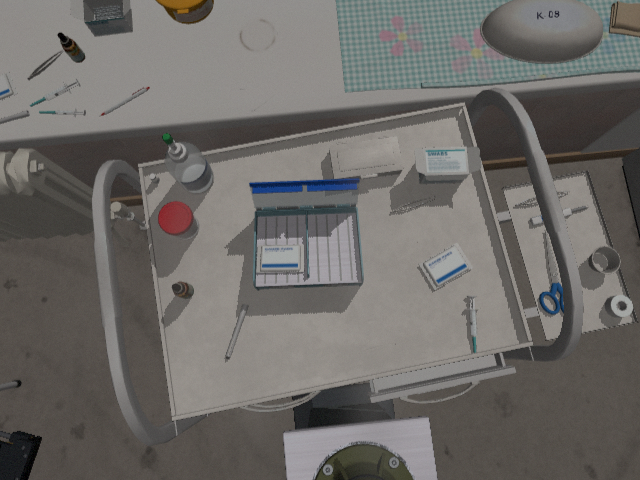

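View pics/wrist0.png

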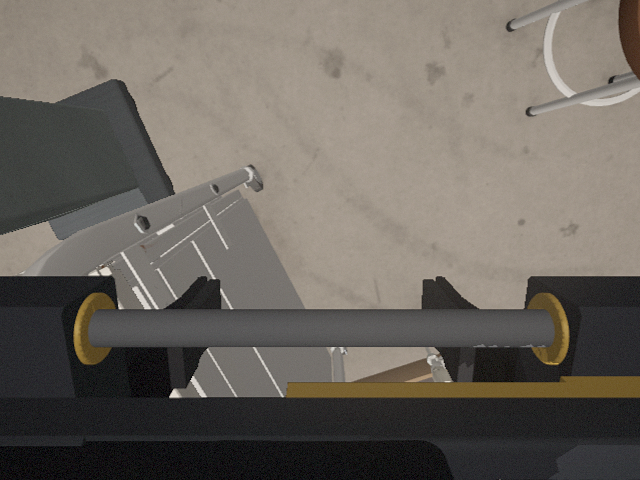

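Run:
```python
import cv2
im=cv2.imread("pics/top0.png")
cv2.imwrite("pics/top0a.png",cv2.resize(im[165:300,235:375],None,fx=5.7,fy=4.4*1.295,interpolation=cv2.INTER_CUBIC)[:, :800][:600])
c=im[165:265+5,240:373]; cv2.imwrite("pics/top0a.png",cv2.resize(c,None,fx=5.5,fy=5.5,interpolation=cv2.INTER_CUBIC))
c=im[225:360,400:500]; cv2.imwrite("pics/top0b.png",cv2.resize(c,None,fx=4.4,fy=4.4,interpolation=cv2.INTER_CUBIC))
im=cv2.imread("pics/scene0.png")
c=im[180:300,245:400]; cv2.imwrite("pics/scene0a.png",cv2.resize(c,None,fx=5,fy=5,interpolation=cv2.INTER_CUBIC))
```

```text
(no output)
```

View pics/top0a.png

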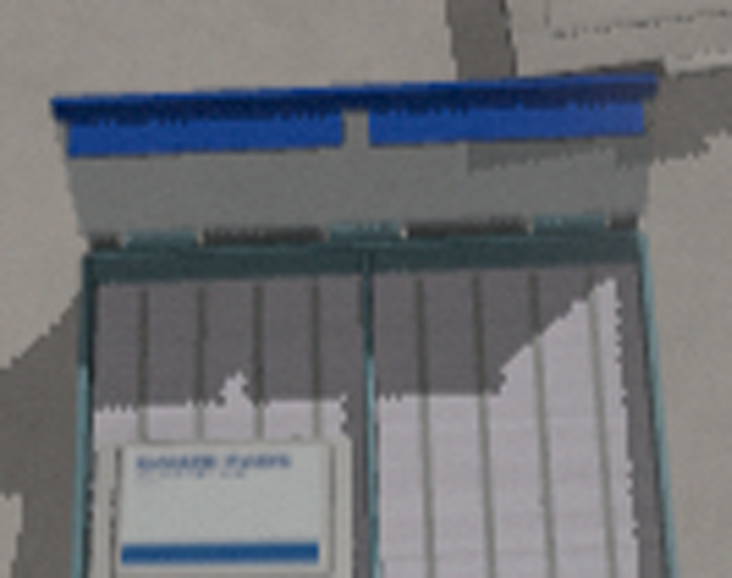

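View pics/top0b.png

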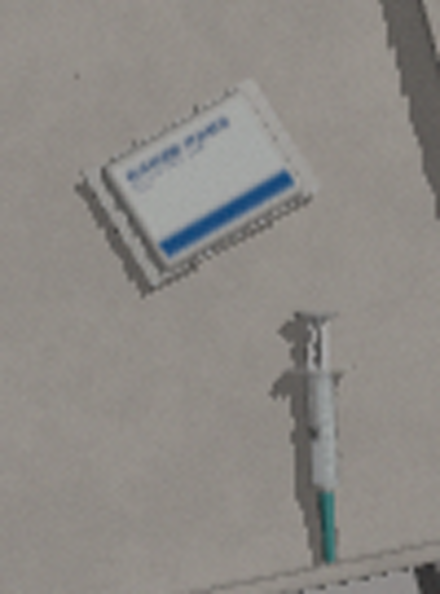

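View pics/scene0a.png

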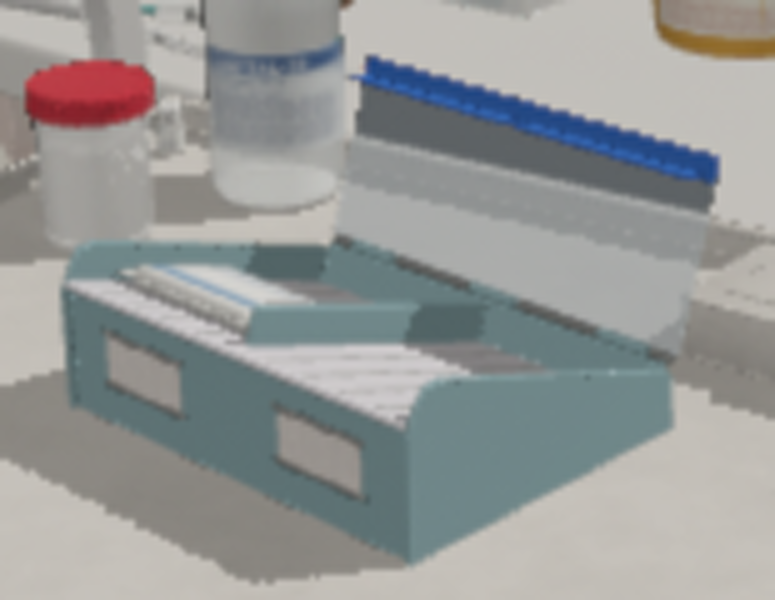

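```bash
cat > h.py <<'E'
import numpy as np, cv2
from bench import ctrl
from scipy.spatial.transform import Rotation as R
from scipy.optimize import least_squares
np.set_printoptions(precision=4,suppress=True)
S=0.314
def cam(n,st=None):
    c=ctrl.camera_model(n)
    if n!="wrist": return c["mtx"],c["extrinsics"]
    T=np.eye(4);T[:3,:3]=R.from_rotvec(st["tool_rot"]).as_matrix();T[:3,3]=st["position"]
    return c["mtx"],np.linalg.inv(T@c["hand_eye"])
def proj(P,KE):
    K,E=KE;P=np.atleast_2d(P);c=P@E[:3,:3].T+E[:3,3]
    u=np.c_[c[:,0],-c[:,1],-c[:,2]]@K.T
    return u[:,:2]/u[:,2:]
def onplane(uv,KE,p0,n):
    K,E=KE;d=np.linalg.inv(K)@np.r_[uv,1];d=np.array([d[0],-d[1],-d[2]])
    d=E[:3,:3].T@d;o=-E[:3,:3].T@E[:3,3]
    return o+d*np.dot(np.array(p0)-o,n)/np.dot(d,n)
def onz(uv,KE,z): return onplane(uv,KE,[0,0,z],[0,0,1])
def ramp(x,y,yaw):
    Rm=R.from_euler("ZY",[yaw,S]).as_matrix()  # x down slope
    return Rm,np.array([x,y,0.014])
def snap(n,f):
    st=ctrl.get_state();im=ctrl.get_image(n)[:,:,::-1].copy();cv2.imwrite(f"pics/{f}.png",im);return im,st
def crop(im,x0,y0,x1,y1,f):
    s=min(800/(x1-x0),600/(y1-y0));cv2.imwrite(f"pics/{f}.png",cv2.resize(im[y0:y1,x0:x1],None,fx=s,fy=s,interpolation=cv2.INTER_CUBIC));print(f,s)
def tool(st):
    return R.from_rotvec(st["tool_rot"]).as_matrix(),np.array(st["position"])
E
python3 - <<'E'
from h import *
im=cv2.imread("pics/top0.png")
crop(im,240,200,373,300,"top0c")
crop(im,410,235,480,297,"top0d")
t=cam("top")
for uv in [(257.3,216.8),(356,212.6)]: print(onz(uv,t,.014))
E
```

```text
top0c 6.0
top0d 9.67741935483871
[0.6314 0.1732 0.014 ]
[ 0.6178 -0.0561  0.014 ]
```

View pics/top0c.png

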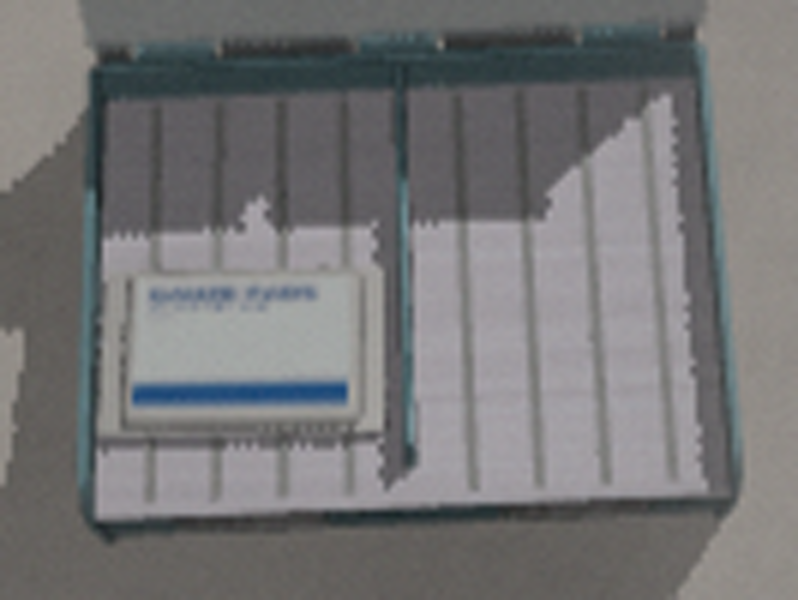

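View pics/top0d.png

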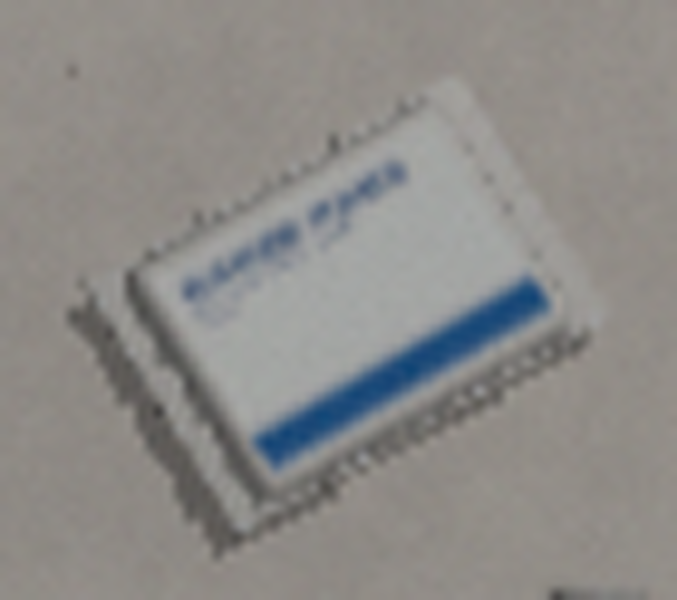

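Run:
```python
from h import *
t=cam("top");s=cam("scene")
obs=[((103,100),(0,.114,0)),((693,78),(0,-.114,0)),((97,517),(-.175,.116,0)),((708,497),(-.175,-.114,0)),
((92,68),(0,.117,.022)),((698,45),(0,-.117,.022))]
uv=np.array([np.array(o[0])/6+[240,200] for o in obs]);P=np.array([o[1] for o in obs])
so=[((408,430),(-.175,-.118,0)),((65,285),(-.175,.118,0))]
uvs=np.array([np.array(o[0])/5+[245,180] for o in so]);Ps=np.array([o[1] for o in so])
def f(q,w=1):
    Rm,p=ramp(*q); a=(proj(P@Rm.T+p,t)-uv).ravel(); b=(proj(Ps@Rm.T+p,s)-uvs).ravel()
    return np.r_[a,b*w]
r=least_squares(f,[.62,.06,.05]);print(r.x,f(r.x).reshape(-1,2))
r2=least_squares(lambda q:f(q,0),[.62,.06,.05]);print("toponly",r2.x)
Rm,p=ramp(*r.x)
n=Rm[:,2]
c=[onplane(np.array(k)/6+[240,200],t,p+.012*n,n) for k in [(133,275),(357,270),(362,425),(127,430)]]
c=np.array(c);print("stuck body top corners in ramp",(c-p)@Rm,((c-p)@Rm).mean(0))
c=np.array([onz(np.array(k)/9.677+[410,235],t,.012) for k in [(140,270),(430,100),(560,300),(270,490)]])
m=c.mean(0);e=(c[0]+c[3]-c[1]-c[2])/2;print("spare",c,m,np.degrees(np.arctan2(e[1],e[0])),"len",np.linalg.norm(e),np.linalg.norm(c[0]+c[1]-c[2]-c[3])/2)
c=np.array([onz(np.array(k)/9.677+[410,235],t,.006) for k in [(85,275),(450,80),(600,315),(235,545)]])
m=c.mean(0);e=(c[0]+c[3]-c[1]-c[2])/2;print("spare flange",m,np.degrees(np.arctan2(e[1],e[0])),"len",np.linalg.norm(e),np.linalg.norm(c[0]+c[1]-c[2]-c[3])/2)
# flap edge: top img
uvf=[np.array(k)/5.5+[240,165] for k in [(52,97),(655,73)]]
hinge=np.array([.006,0,.024])
for y,u in zip((.117,-.117),uvf):
    def g(a): 
        q=hinge+[-.1*np.cos(a[0]),y,.1*np.sin(a[0])]
        return (proj(q@Rm.T+p,t)-u).ravel()
    z=least_squares(g,[1.7]);print("flap",z.x,z.fun)
```

```text
[ 0.6234  0.0596 -0.0687] [[ 0.0855  0.214 ]
 [-0.2535  0.604 ]
 [-2.2886 -0.496 ]
 [ 2.7669 -0.7949]
 [-0.5477  0.4324]
 [ 0.7118  0.8507]
 [ 0.4706 -0.9058]
 [-0.3459 -1.3765]]
toponly [ 0.6237  0.0598 -0.0685]
stuck body top corners in ramp [[-0.0843  0.0991  0.012 ]
 [-0.0854  0.0162  0.012 ]
 [-0.1492  0.0152  0.012 ]
 [-0.148   0.0997  0.012 ]] [-0.1167  0.0576  0.012 ]
spare [[ 0.4844 -0.1977  0.012 ]
 [ 0.5178 -0.2721  0.012 ]
 [ 0.4672 -0.295   0.012 ]
 [ 0.4298 -0.2203  0.012 ]] [ 0.4748 -0.2463  0.012 ] 115.38804154727546 len 0.08249333772361911 0.057297506359965895
spare flange [ 0.4726 -0.2457  0.006 ] 113.81329113780143 len 0.10243010107434841 0.06847648744394404
flap [1.5835] [-0.5476 -0.0273]
flap [1.602] [ 0.2498 -0.0234]
```

```bash
cat >> h.py <<'E'
RQ=(0.6234,0.0596,-0.0687)
Rm,p0=ramp(*RQ)
def rp(x,y,z): return Rm@np.array([x,y,z])+p0
def inramp(st=None):
    st=st or ctrl.get_state();return Rm.T@(np.array(st["position"])-p0)
def go(pos=None,Rt=None,st=None):
    st=st or ctrl.get_state();Rc,pc=tool(st)
    if pos is not None:
        d=Rc.T@(np.array(pos)-pc);print("travel units",d/.3,"mm",d*1000,"rows",np.linalg.norm(d)/.05)
    if Rt is not None:
        v=R.from_matrix(Rc.T@Rt).as_rotvec();print("rot units",np.degrees(v)/5)
def Rtool(x,y): 
    x=np.array(x)/np.linalg.norm(x);y=np.array(y)-np.dot(y,x)*x;y/=np.linalg.norm(y);return np.c_[x,y,np.cross(x,y)]
E
python3 - <<'E'
from h import *
st=ctrl.get_state();print(tool(st)[0]);print("push start",rp(-.17,.0576,.004),"n",Rm[:,2])
go([.224,.609,.42]);go([.45,.11,.42])
print("A");go(None,Rtool(-Rm[:,2],Rm[:,1]));print("B");go(None,Rtool(-Rm[:,2],-Rm[:,1]))
E
```

```text
[[-0.0004  0.3455  0.9384]
 [-0.0014  0.9384 -0.3455]
 [-1.     -0.0014  0.0001]]
push start [0.4673 0.1281 0.0703] n [ 0.3081 -0.0212  0.9511]
travel units [-0.661  -0.0033 -0.0009] mm [-198.2982   -0.9854   -0.2632] rows 3.9660158211976198
travel units [-0.659  -1.3038  1.2808] mm [-197.7071 -391.1536  384.2436] rows 11.657312607262206
A
rot units [-3.2315  3.5724 -0.4948]
B
rot units [32.3715 -0.7094 -5.1223]
```

```bash
python3 -m jog '[{"rot":[0,0,0],"travel":[-0.16,0,0],"jaw":-0.3},{"rot":[0,0,0],"travel":[-0.16,0,0],"jaw":-0.3},{"rot":[0,0,0],"travel":[-0.16,0,0],"jaw":-0.3},{"rot":[0,0,0],"travel":[-0.16,0,0],"jaw":-0.3},{"rot":[0,0,0],"travel":[0,0,0],"jaw":-0.3}]' 20
```

```text
time: 0.65
position: [0.225, 0.6116, 0.4229]
tool_rot: [0.287, 1.551, -0.267]
ft_force: [-0.2, 0.0, 0.6]
grip_width: 0.677
```

```bash
python3 -m jog '[{"rot":[0,0,0],"travel":[0,-0.105,0.105],"jaw":-0.3},{"rot":[0,0,0],"travel":[0,-0.105,0.105],"jaw":-0.3},{"rot":[0,0,0],"travel":[0,-0.105,0.105],"jaw":-0.3},{"rot":[0,0,0],"travel":[0,-0.105,0.105],"jaw":-0.3},{"rot":[0,0,0],"travel":[0,-0.105,0.105],"jaw":-0.3},{"rot":[0,0,0],"travel":[0,-0.105,0.105],"jaw":-0.3}]' 20; python3 -m jog '[{"rot":[0,0,0],"travel":[0,-0.105,0.105],"jaw":-0.3},{"rot":[0,0,0],"travel":[0,-0.105,0.105],"jaw":-0.3},{"rot":[0,0,0],"travel":[0,-0.105,0.105],"jaw":-0.3},{"rot":[0,0,0],"travel":[0,-0.105,0.105],"jaw":-0.3},{"rot":[0,0,0],"travel":[0,-0.105,0.105],"jaw":-0.3},{"rot":[0,0,0],"travel":[0,-0.105,0.105],"jaw":-0.3},{"rot":[0,0,0],"travel":[0,0,0],"jaw":-0.3}]' 20
python3 - <<'E'
from h import *
print(tool(ctrl.get_state())[0]);print(ctrl.get_state()["joint_positions"])
P=Rtool(-Rm[:,2],Rm[:,1]);go(rp(-.17,.0576,.1),P)
E
```

```text
time: 1.25
position: [0.3371, 0.3653, 0.4141]
tool_rot: [0.277, 1.553, -0.277]
ft_force: [1.2, 0.4, 0.6]
grip_width: 0.649
time: 1.95
position: [0.4508, 0.1174, 0.4145]
tool_rot: [0.285, 1.55, -0.287]
ft_force: [-0.3, -0.6, 0.2]
grip_width: 0.648
[[ 0.0011  0.3569  0.9342]
 [-0.0017  0.9342 -0.3569]
 [-1.     -0.0012  0.0016]]
[-0.7351 -0.1174  0.377   1.5438  0.0455  1.7065  0.8516]
travel units [0.8432 0.0828 0.1317] mm [252.9575  24.8463  39.5213] rows 5.144580308017351
rot units [-3.3688  3.5877 -0.5169]
```

```bash
python3 -m jog '[{"rot":[-0.84,0,0],"travel":[0.15,0,0],"jaw":-0.3},{"rot":[-0.84,0,0],"travel":[0.15,0,0],"jaw":-0.3},{"rot":[-0.84,0,0],"travel":[0.15,0,0],"jaw":-0.3},{"rot":[-0.84,0,0],"travel":[0.15,0,0],"jaw":-0.3},{"rot":[0,0,0],"travel":[0,0,0],"jaw":-0.3}]' 20
python3 - <<'E'
from h import *
print(tool(ctrl.get_state())[0]);print(ctrl.get_state()["joint_positions"])
P=Rtool(-Rm[:,2],Rm[:,1]);go(rp(-.18,.0576,.06),P)
E
```

```text
time: 2.45
position: [0.4441, 0.1235, 0.2283]
tool_rot: [0.042, 1.582, -0.051]
ft_force: [-0.1, 0.4, -0.1]
grip_width: 0.656
[[-0.0114  0.0588  0.9982]
 [-0.0051  0.9983 -0.0589]
 [-0.9999 -0.0058 -0.0111]]
[-0.7486 -0.0961  0.3954  1.8913  0.0388  1.3517  1.1481]
travel units [0.3376 0.0216 0.106 ] mm [101.2935   6.4704  31.7926] rows 2.127252109312638
rot units [0.1007 3.4717 0.084 ]
```

```bash
python3 -m jog '[{"rot":[0,0,0],"travel":[0.1,0.02,0.106],"jaw":-0.3},{"rot":[0,0.87,0],"travel":[0,0,0],"jaw":-0.3},{"rot":[0,0.87,0],"travel":[0,0,0],"jaw":-0.3},{"rot":[0,0.87,0],"travel":[0,0,0],"jaw":-0.3},{"rot":[0.1,0.87,0],"travel":[0,0,0],"jaw":-0.3},{"rot":[0,0,0],"travel":[0,0,0],"jaw":-0.3}]' 20
python3 - <<'E'
from h import *
print(ctrl.get_state()["joint_positions"])
P=Rtool(-Rm[:,2],Rm[:,1]);go(rp(-.172,.0576,.05),P)
im,st=snap("wrist","w1");snap("top","t1");print(inramp())
E
```

```text
time: 3.05
position: [0.483, 0.1291, 0.2051]
tool_rot: [0.063, 1.873, -0.052]
ft_force: [0.2, -0.2, -1.0]
grip_width: 0.651
[-0.6523  0.2585  0.481   1.6311 -0.1848  1.5794  1.3592]
travel units [ 0.291  -0.0056  0.0795] mm [87.3112 -1.6691 23.8589] rows 1.8105548733682555
rot units [-0.0277  0.1243  0.0422]
[-0.1981  0.0597  0.1371]
```

View pics/w1.png

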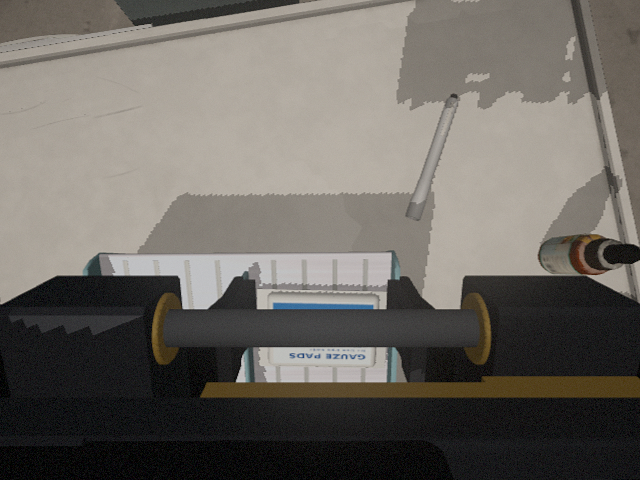

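View pics/t1.png

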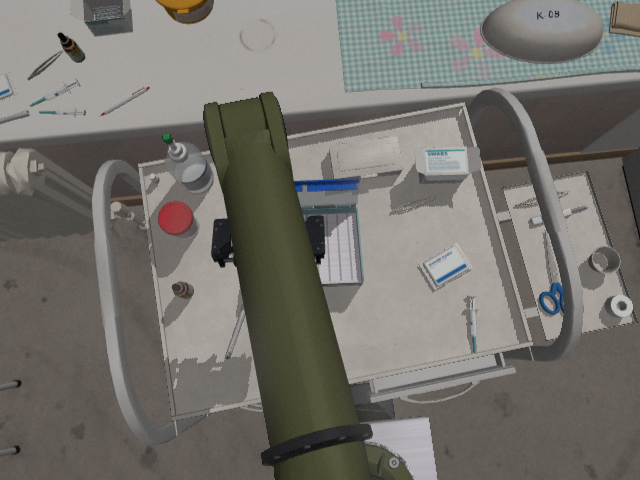

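Run:
```python
from h import *
im=cv2.imread("pics/w1.png");crop(im,80,230,420,400,"w1a")
st=ctrl.get_state();K=cam("wrist",st)
print(proj([rp(-.175,.118,0),rp(-.175,-.118,0),rp(-.1487,.1096,.006),rp(-.1487,.0056,.006),rp(-.175,0,0),rp(-.175,.114,0)],K))
```

```text
w1a 2.3529411764705883
[[395.036  256.1053]
 [ 92.2827 256.2867]
 [384.0484 290.5233]
 [251.0787 290.5949]
 [243.6189 256.196 ]
 [389.9019 256.1084]]
```

View pics/w1a.png

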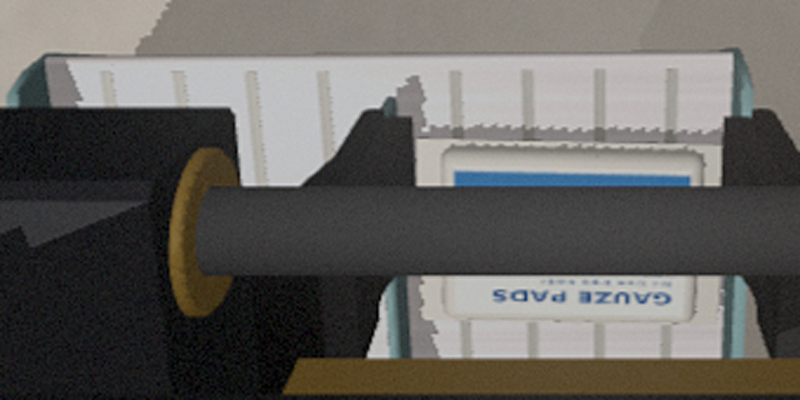

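```bash
python3 -m jog '[{"rot":[0,0.12,0],"travel":[0.11,-0.006,0.067],"jaw":-0.3},{"rot":[0,0,0],"travel":[0.16,0,0],"jaw":-0.3},{"rot":[0,0,0],"travel":[0,0,0],"jaw":-0.3}]' 20
python3 - <<'E'
from h import *
P=Rtool(-Rm[:,2],Rm[:,1]);go(rp(-.178,.0576,.0045),P);print(inramp())
E
```

```text
time: 3.45
position: [0.4696, 0.127, 0.1178]
tool_rot: [0.06, 1.894, -0.051]
ft_force: [-0.3, 0.2, 0.6]
grip_width: 0.65
travel units [0.1512 0.0039 0.0162] mm [45.3503  1.1708  4.8713] rows 0.912524391537029
rot units [-0.0006 -0.1101  0.0621]
[-0.1824  0.0567  0.0499]
```

```bash
python3 -m jog '[{"rot":[0,-0.1,0.06],"travel":[0.1,0.004,0.013],"jaw":-0.3},{"rot":[0,0,0],"travel":[0.035,0,0],"jaw":-0.3},{"rot":[0,0,0],"travel":[0.015,0,0],"jaw":-0.3},{"rot":[0,0,0],"travel":[0,0,0],"jaw":-0.3}]' 20
python3 - <<'E'
from h import *
P=Rtool(-Rm[:,2],Rm[:,1]);go(rp(-.083,.0576,.0045),P);print(inramp())
E
```

```text
time: 3.85
position: [0.4659, 0.1294, 0.0788]
tool_rot: [0.067, 1.874, -0.044]
ft_force: [-0.2, 0.2, 0.8]
grip_width: 0.65
travel units [ 0.0267 -0.0045  0.3031] mm [ 8.0234 -1.3614 90.9175] rows 1.8256200493021395
rot units [ 0.0077  0.1155 -0.0412]
[-0.174   0.0589  0.0116]
```

```bash
python3 -m jog '[{"rot":[0,0,0],"travel":[0,0,0],"jaw":-0.3},{"rot":[0,0,0],"travel":[0,0,0],"jaw":-0.3}]' 20
python3 - <<'E'
from h import *
P=Rtool(-Rm[:,2],Rm[:,1]);go(rp(-.083,.0576,.0045),P);print(inramp())
snap("wrist","w2")
E
```

```text
time: 4.05
position: [0.4663, 0.1292, 0.0785]
tool_rot: [0.068, 1.873, -0.045]
ft_force: [-0.4, -0.1, 0.1]
grip_width: 0.648
travel units [ 0.0264 -0.0036  0.3016] mm [ 7.9325 -1.0946 90.477 ] rows 1.8166125775953896
rot units [ 0.0018  0.1211 -0.042 ]
[-0.1736  0.0587  0.0115]
```

View pics/w2.png

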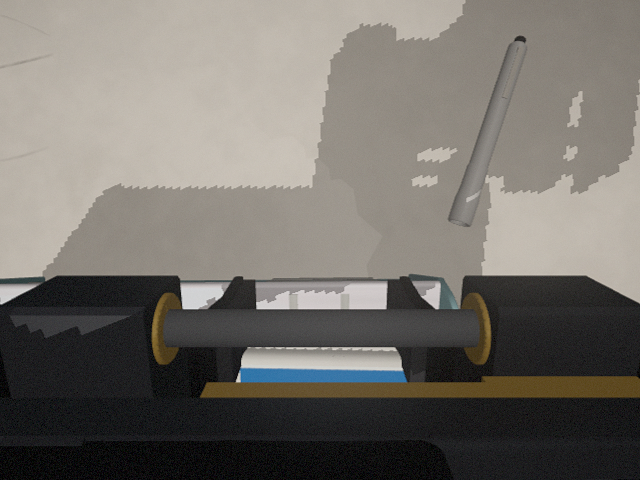

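```bash
python3 -m jog '[{"rot":[0,0.1,0],"travel":[0.023,-0.003,0],"jaw":-0.3},{"rot":[0,0,0],"travel":[0,0,0],"jaw":-0.3}]' 20
python3 - <<'E'
from h import *
P=Rtool(-Rm[:,2],Rm[:,1]);go(rp(-.083,.0576,.0045),P);print(inramp())
E
```

```text
time: 4.3
position: [0.4625, 0.128, 0.07]
tool_rot: [0.067, 1.886, -0.046]
ft_force: [-0.1, -0.7, 0.3]
grip_width: 0.647
travel units [-0.008   0.0016  0.3048] mm [-2.3981  0.4909 91.4259] rows 1.8291723956134016
rot units [-0.0045 -0.0195 -0.0257]
[-0.1744  0.0571  0.0023]
```

```bash
python3 -m jog '[{"rot":[0,0,0],"travel":[-0.004,0,0.03],"jaw":-0.3},{"rot":[0,0,0],"travel":[0,0,0.035],"jaw":-0.3},{"rot":[0,0,0],"travel":[0,0,0.035],"jaw":-0.3},{"rot":[0,0,0],"travel":[0,0,0.035],"jaw":-0.3},{"rot":[0,0,0],"travel":[0,0,0.035],"jaw":-0.3},{"rot":[0,0,0],"travel":[0,0,0],"jaw":-0.3}]' 20
python3 - <<'E'
from h import *
P=Rtool(-Rm[:,2],Rm[:,1]);go(rp(-.08,.0576,.0045),P);print(inramp())
E
```

```text
time: 4.9
position: [0.5131, 0.1244, 0.0554]
tool_rot: [0.067, 1.884, -0.047]
ft_force: [0.1, 0.7, 0.7]
grip_width: 0.648
travel units [-0.0016  0.0019  0.139 ] mm [-0.4703  0.5799 41.6941] rows 0.8340158106215353
rot units [-0.011   0.0015 -0.0241]
[-0.1217  0.0571  0.004 ]
```

```bash
python3 -m jog '[{"rot":[0,0,0],"travel":[0,0,0.035],"jaw":-0.3},{"rot":[0,0,0],"travel":[0,0,0.035],"jaw":-0.3},{"rot":[0,0,0],"travel":[0,0,0.03],"jaw":-0.3},{"rot":[0,0,0],"travel":[0,0,0.015],"jaw":-0.3},{"rot":[0,0,0],"travel":[0,0,0],"jaw":-0.3}]' 20
python3 - <<'E'
from h import *
P=Rtool(-Rm[:,2],Rm[:,1]);go(rp(-.08,.0576,.0045),P);print(inramp())
snap("wrist","w3");snap("scene","s3")
E
```

```text
time: 5.4
position: [0.5451, 0.1224, 0.0451]
tool_rot: [0.067, 1.884, -0.046]
ft_force: [0.3, 0.3, -0.6]
grip_width: 0.652
travel units [-0.0012  0.0011  0.0268] mm [-0.3478  0.3447  8.0311] rows 0.16091988498365414
rot units [-0.0049 -0.0022 -0.0289]
[-0.088   0.0573  0.0042]
```

View pics/w3.png

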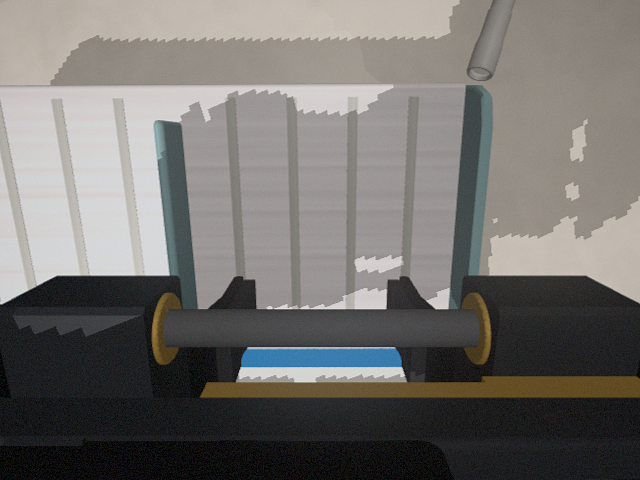

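View pics/s3.png

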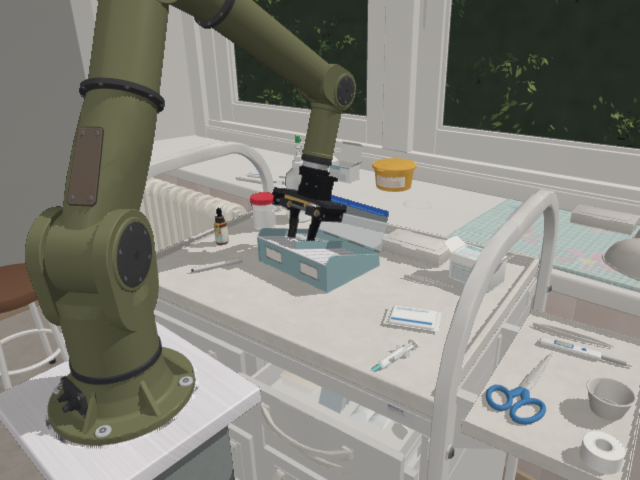

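```bash
python3 -m jog '[{"rot":[0,0,0],"travel":[0,0,0.015],"jaw":-0.3},{"rot":[0,0,0],"travel":[0,0,0.015],"jaw":-0.3},{"rot":[0,0,0],"travel":[0,0,0.01],"jaw":-0.3},{"rot":[0,0,0],"travel":[0,0,0],"jaw":-0.3}]' 20
python3 - <<'E'
from h import *
print(inramp())
K=cam("wrist",ctrl.get_state())
snap("wrist","w4");print(proj([rp(-.175,.114,0),rp(-.175,.0,0),rp(-.064,.11,.006)],K))
E
python3 -m jog '[{"rot":[0,0,0],"travel":[0,0,0.01],"jaw":-0.3},{"rot":[0,0,0],"travel":[0,0,0],"jaw":-0.3}]' 20
```

```text
time: 5.9
position: [0.5564, 0.1218, 0.0416]
tool_rot: [0.067, 1.884, -0.045]
ft_force: [-0.6, -0.4, -0.3]
grip_width: 0.651
[-0.0762  0.0574  0.0043]
[[466.6276  54.6108]
 [168.8086  54.4335]
 [439.3758 326.6002]]
time: 6.15
position: [0.5575, 0.1217, 0.0412]
tool_rot: [0.067, 1.888, -0.045]
ft_force: [-4.7, 0.5, 5.4]
grip_width: 0.649
```

View pics/w4.png

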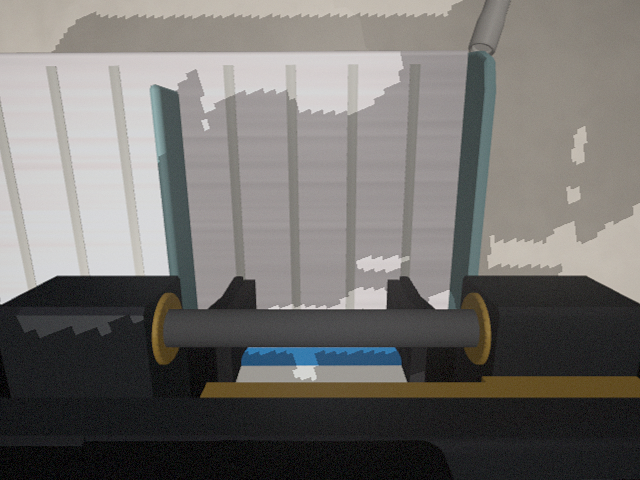

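```bash
python3 -m jog '[{"rot":[0,0,0],"travel":[0,0,0.008],"jaw":-0.3},{"rot":[0,0,0],"travel":[0,0,0],"jaw":-0.3}]' 20
python3 - <<'E'
from h import *
print(inramp(),ctrl.get_state()["torque"])
E
```

```text
time: 6.35
position: [0.5576, 0.1216, 0.0411]
tool_rot: [0.067, 1.893, -0.045]
ft_force: [-9.5, -0.7, 9.8]
grip_width: 0.652
[-0.0748  0.0573  0.0042] [0.0484 2.363  0.299 ]
```

```bash
python3 -m jog '[{"rot":[0,0,0],"travel":[0,0,-0.06],"jaw":-0.3},{"rot":[0,0,0],"travel":[-0.1,0,0],"jaw":-0.3},{"rot":[0,0,0],"travel":[-0.16,0,0],"jaw":-0.3},{"rot":[0,0,0],"travel":[-0.16,0,0],"jaw":-0.6},{"rot":[0,0,0],"travel":[-0.1,0,0],"jaw":-1},{"rot":[0,0,0],"travel":[0,0,0],"jaw":-1}]' 20
python3 - <<'E'
from h import *
print(inramp());d=[0,0,-1];a=np.radians(24.6)
go([.4735,-.246,.2],Rtool(d,[np.cos(a),np.sin(a),0]))
snap("top","t5")
E
```

```text
time: 6.95
position: [0.5961, 0.1186, 0.1988]
tool_rot: [0.069, 1.873, -0.044]
ft_force: [0.5, -0.1, 0.2]
grip_width: 0.838
[-0.0868  0.057   0.1661]
travel units [ 0.0867 -1.2411 -0.3107] mm [  26.0238 -372.3356  -93.1975] rows 7.694070822585601
rot units [12.1851 -3.1673  1.8126]
```

View pics/t5.png

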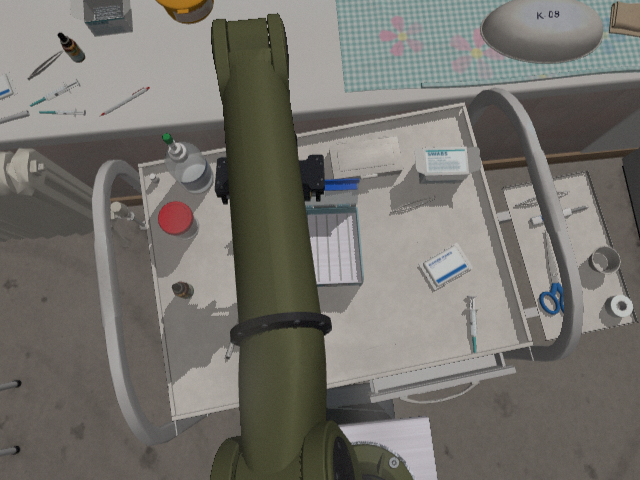

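```bash
python3 -m jog '[{"rot":[0,0,0],"travel":[0.01,-0.155,-0.039],"jaw":-1},{"rot":[0,0,0],"travel":[0.01,-0.155,-0.039],"jaw":-1},{"rot":[0,0,0],"travel":[0.01,-0.155,-0.039],"jaw":-1},{"rot":[0,0,0],"travel":[0.01,-0.155,-0.039],"jaw":-1},{"rot":[0,0,0],"travel":[0.01,-0.155,-0.039],"jaw":-1},{"rot":[0,0,0],"travel":[0.01,-0.155,-0.039],"jaw":-1},{"rot":[0,0,0],"travel":[0.01,-0.155,-0.039],"jaw":-1},{"rot":[0,0,0],"travel":[0.01,-0.155,-0.039],"jaw":-1}]' 20
python3 - <<'E'
from h import *
d=[0,0,-1];a=np.radians(24.6)
go([.4735,-.246,.2],Rtool(d,[np.cos(a),np.sin(a),0]));print(ctrl.get_state()["joint_positions"])
E
```

```text
time: 7.8
position: [0.4686, -0.2466, 0.1977]
tool_rot: [0.067, 1.885, -0.044]
ft_force: [-0.2, -0.1, 0.2]
grip_width: 1.002
travel units [-0.0125  0.0032  0.013 ] mm [-3.7385  0.9631  3.908 ] rows 0.10986627744958594
rot units [12.1892 -3.2799  1.9012]
[-0.154   0.3617  0.668   1.568  -0.0901  1.5754  2.0291]
```

```bash
python3 -m jog '[{"rot":[0.94,-0.25,0.146],"travel":[0,0,0],"jaw":-1},{"rot":[0.94,-0.25,0.146],"travel":[0,0,0],"jaw":-1},{"rot":[0.94,-0.25,0.146],"travel":[0,0,0],"jaw":-1},{"rot":[0.94,-0.25,0.146],"travel":[0,0,0],"jaw":-1},{"rot":[0.94,-0.25,0.146],"travel":[0,0,0],"jaw":-1},{"rot":[0.94,-0.25,0.146],"travel":[0,0,0],"jaw":-1},{"rot":[0.94,-0.25,0.146],"travel":[0,0,0],"jaw":-1}]' 20;python3 -m jog '[{"rot":[0.94,-0.25,0.146],"travel":[0,0,0],"jaw":-1},{"rot":[0.94,-0.25,0.146],"travel":[0,0,0],"jaw":-1},{"rot":[0.94,-0.25,0.146],"travel":[0,0,0],"jaw":-1},{"rot":[0.94,-0.25,0.146],"travel":[0,0,0],"jaw":-1},{"rot":[0.94,-0.25,0.146],"travel":[0,0,0],"jaw":-1},{"rot":[0.94,-0.25,0.146],"travel":[0,0,0],"jaw":-1},{"rot":[0,0,0],"travel":[0,0,0],"jaw":-1}]' 20
python3 - <<'E'
from h import *
d=[0,0,-1];a=np.radians(24.6)
go([.4735,-.246,.2],Rtool(d,[np.cos(a),np.sin(a),0]));print(ctrl.get_state()["joint_positions"])
snap("wrist","w6");snap("scene","s6")
E
```

```text
time: 8.5
position: [0.4693, -0.245, 0.1974]
tool_rot: [0.528, 1.663, -0.518]
ft_force: [0.4, 0.5, 0.9]
grip_width: 1.002
time: 9.2
position: [0.469, -0.2445, 0.1978]
tool_rot: [0.89, 1.384, -0.89]
ft_force: [-0.9, 0.0, 0.8]
grip_width: 1.001
travel units [-0.0074  0.0116  0.0109] mm [-2.2308  3.4821  3.2651] rows 0.10537892964838705
rot units [-0.0306 -0.0247  0.0163]
[-0.3442  0.0872  0.8243  1.8083 -0.0671  1.2773  0.9245]
```

View pics/w6.png

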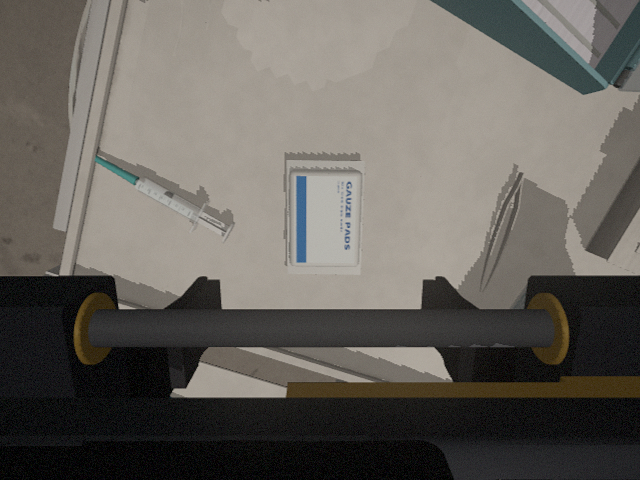

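View pics/s6.png

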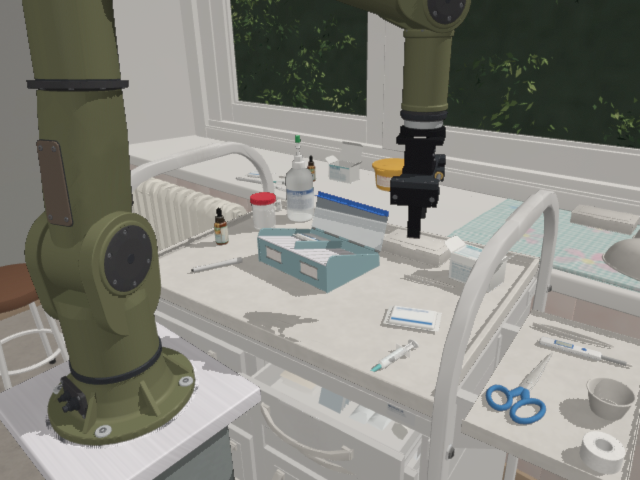

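Run:
```python
from h import *
im=cv2.imread("pics/w6.png");crop(im,265,140,385,285,"w6a")
```

```text
w6a 4.137931034482759
```

View pics/w6a.png

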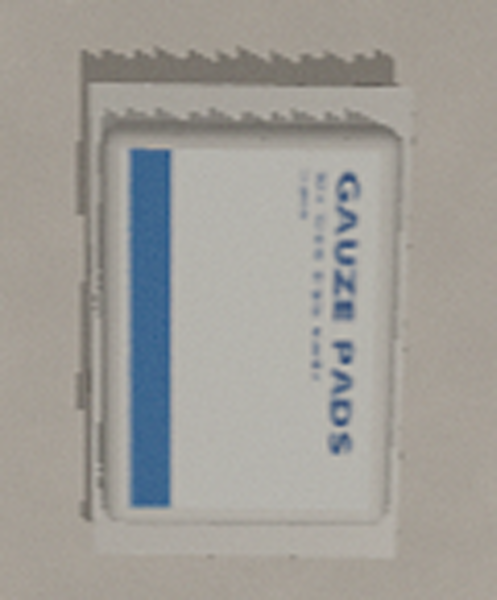

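Run:
```python
from h import *
st=ctrl.get_state();K=cam("wrist",st)
for z,q in((.003,[(90,84),(412,87),(398,557),(97,553)]),(.012,[(105,128),(402,132),(390,520),(107,518)])):
    c=np.array([onz(np.array(k)/4.138+[265,140],K,z) for k in q]);m=c.mean(0)
    e=(c[0]+c[1]-c[2]-c[3])/2;w=(c[1]+c[2]-c[0]-c[3])/2
    print(z,m,np.linalg.norm(e),np.linalg.norm(w),np.degrees(np.arctan2(e[1],e[0])),np.degrees(np.arctan2(w[1],w[0])))
print(tool(st)[0])
```

```text
0.003 [ 0.4745 -0.2453  0.003 ] 0.10467951377384593 0.06824799065695199 114.25674363425539 23.872273180910913
0.012 [ 0.4742 -0.2439  0.012 ] 0.08462624423084664 0.061982523006754 113.96322801373447 23.94342340391498
[[-0.0023  0.9095  0.4157]
 [ 0.0008  0.4157 -0.9095]
 [-1.     -0.0017 -0.0017]]
```

Run:
```python
from h import *
go([.4743,-.2453,.004])
```

```text
travel units [0.6476 0.0146 0.0089] mm [194.277    4.3853   2.6775] rows 3.8868995069075845
```

```bash
python3 -m jog '[{"rot":[0.1,0,0],"travel":[0.15,0.015,0.009],"jaw":-1},{"rot":[0,0,0],"travel":[0.16,0,0],"jaw":-1},{"rot":[0,0,0],"travel":[0.16,0,0],"jaw":-1},{"rot":[0,0,0],"travel":[0.05,0,0],"jaw":-1},{"rot":[0,0,0],"travel":[0,0,0],"jaw":-1},{"rot":[0,0,0],"travel":[0,0,0],"jaw":-1}]' 20;python3 - <<'E'
from h import *
go([.4743,-.2453,.004]);print(ctrl.get_state()["joint_positions"])
E
```

```text
time: 9.9
position: [0.4762, -0.247, 0.0446]
tool_rot: [0.896, 1.377, -0.897]
ft_force: [-0.1, 0.1, 0.3]
grip_width: 0.999
travel units [ 0.1354 -0.0035 -0.0079] mm [40.611  -1.0496 -2.3699] rows 0.8138726904127187
[-0.26    0.3084  0.7874  1.9527 -0.2605  0.9827  1.0675]
```

```bash
python3 -m jog '[{"rot":[0,0,0],"travel":[0.07,-0.003,-0.008],"jaw":-1},{"rot":[0,0,0],"travel":[0.05,0,0],"jaw":-1},{"rot":[0,0,0],"travel":[0.01,0,0],"jaw":-1},{"rot":[0,0,0],"travel":[0,0,0],"jaw":-1},{"rot":[0,0,0],"travel":[0,0,0],"jaw":-1}]' 10;python3 - <<'E'
from h import *
go([.4743,-.2453,.003]);print(ctrl.get_state()["joint_positions"])
E
```

```text
time: 10.4
position: [0.474, -0.2447, 0.0051]
tool_rot: [0.896, 1.378, -0.897]
ft_force: [0.1, -0.3, 0.1]
grip_width: 0.999
travel units [0.0071 0.     0.0022] mm [2.1313 0.0099 0.6734] rows 0.04470420143188074
[-0.2305  0.367   0.7573  1.9843 -0.3174  0.9093  1.1089]
```

```bash
python3 -m jog '[{"rot":[0,0,0],"travel":[0.006,0,0],"jaw":-1},{"rot":[0,0,0],"travel":[0,0,0],"jaw":0},{"rot":[0,0,0],"travel":[0,0,0],"jaw":0},{"rot":[0,0,0],"travel":[0,0,0],"jaw":0},{"rot":[0,0,0],"travel":[0,0,0],"jaw":0},{"rot":[0,0,0],"travel":[0,0,0],"jaw":0}]' 12; python3 -m jog '[{"rot":[0,0,0],"travel":[-0.05,0,0],"jaw":0},{"rot":[0,0,0],"travel":[-0.1,0,0],"jaw":0},{"rot":[0,0,0],"travel":[-0.15,0,0],"jaw":0},{"rot":[0,0,0],"travel":[-0.15,0,0],"jaw":0},{"rot":[0,0,0],"travel":[-0.15,0,0],"jaw":0},{"rot":[0,0,0],"travel":[0,0,0],"jaw":0}]' 12;python3 - <<'E'
from h import *
P=Rtool(-Rm[:,2],Rm[:,0]);go(rp(-.13,-.058,.14),P);print(ctrl.get_state()["joint_positions"])
snap("wrist","w7")
E
```

```text
time: 11.0
position: [0.4732, -0.2443, 0.0024]
tool_rot: [0.896, 1.379, -0.897]
ft_force: [-0.3, 0.5, 0.3]
grip_width: 0.737
time: 11.6
position: [0.4769, -0.2466, 0.1895]
tool_rot: [0.899, 1.367, -0.893]
ft_force: [0.4, 0.2, -0.1]
grip_width: 0.73
travel units [ 0.0075  0.5323 -0.6898] mm [   2.259   159.6921 -206.9523] rows 5.228228824003325
rot units [ 5.5084  0.921  -3.6452]
[-0.3605  0.1068  0.8491  1.8128 -0.0876  1.2486  0.9292]
```

View pics/w7.png

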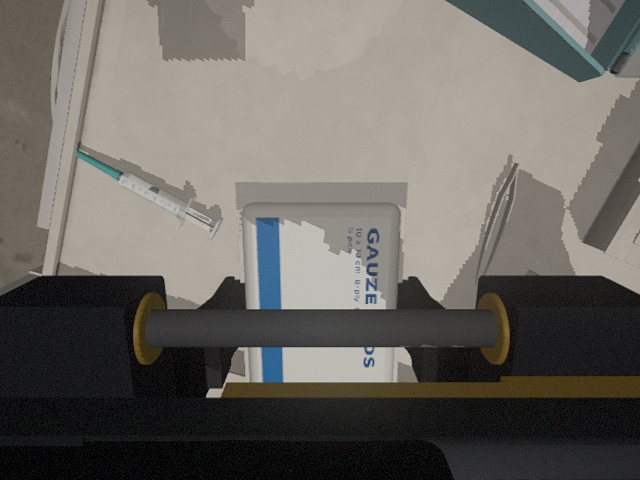

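```bash
python3 -m jog '[{"rot":[0,0,0],"travel":[0,0.0887,-0.115],"jaw":0},{"rot":[0,0,0],"travel":[0,0.0887,-0.115],"jaw":0},{"rot":[0,0,0],"travel":[0,0.0887,-0.115],"jaw":0},{"rot":[0,0,0],"travel":[0,0.0887,-0.115],"jaw":0},{"rot":[0,0,0],"travel":[0,0.0887,-0.115],"jaw":0},{"rot":[0,0,0],"travel":[0,0.0887,-0.115],"jaw":0},{"rot":[0,0,0],"travel":[0,0,0],"jaw":0}]' 12; python3 -m jog '[{"rot":[0.79,0.13,-0.52],"travel":[0,0,0],"jaw":0},{"rot":[0.79,0.13,-0.52],"travel":[0,0,0],"jaw":0},{"rot":[0.79,0.13,-0.52],"travel":[0,0,0],"jaw":0},{"rot":[0.79,0.13,-0.52],"travel":[0,0,0],"jaw":0},{"rot":[0.79,0.13,-0.52],"travel":[0,0,0],"jaw":0},{"rot":[0.79,0.13,-0.52],"travel":[0,0,0],"jaw":0},{"rot":[0.79,0.13,-0.52],"travel":[0,0,0],"jaw":0},{"rot":[0,0,0],"travel":[0,0,0],"jaw":0}]' 12;python3 - <<'E'
from h import *
P=Rtool(-Rm[:,2],Rm[:,0]);go(rp(-.13,-.058,.06),P);print(ctrl.get_state()["joint_positions"],inramp())
E
```

```text
time: 12.35
position: [0.5353, 0.0177, 0.1808]
tool_rot: [0.889, 1.386, -0.889]
ft_force: [-0.6, 0.2, -0.1]
grip_width: 0.737
time: 13.15
position: [0.5352, 0.0086, 0.1805]
tool_rot: [1.096, 1.421, -1.499]
ft_force: [0.5, -0.8, -1.2]
grip_width: 0.733
travel units [0.2409 0.0095 0.0032] mm [72.2696  2.8518  0.9639] rows 1.4466459913464196
rot units [-0.0364  0.0136  0.1656]
[-0.568   0.4228  0.6913  1.5435 -0.2461  1.6025  0.0852] [-0.1318 -0.0569  0.1323]
```

```bash
python3 -m jog '[{"rot":[-0.03,0,0.17],"travel":[0.1,0,0],"jaw":0},{"rot":[0,0,0],"travel":[0.1,0,0],"jaw":0},{"rot":[0,0,0],"travel":[0.04,0.005,0],"jaw":0},{"rot":[0,0,0],"travel":[0,0,0],"jaw":0},{"rot":[0,0,0],"travel":[0,0,0],"jaw":0}]' 12;python3 - <<'E'
from h import *
P=Rtool(-Rm[:,2],Rm[:,0]);go(rp(-.13,-.058,.005),P);print(ctrl.get_state()["joint_positions"],inramp())
snap("wrist","w8");snap("scene","s8");snap("top","t8")
E
```

```text
time: 13.65
position: [0.5152, 0.0111, 0.1142]
tool_rot: [1.105, 1.411, -1.479]
ft_force: [-0.5, -0.5, -0.4]
grip_width: 0.732
travel units [0.1934 0.0007 0.0075] mm [58.018   0.2145  2.2521] rows 1.161241357708412
rot units [ 0.0284 -0.0084 -0.0555]
[-0.5861  0.4209  0.6785  1.681  -0.2557  1.4489  0.0955] [-0.1305 -0.0558  0.063 ]
```

View pics/w8.png

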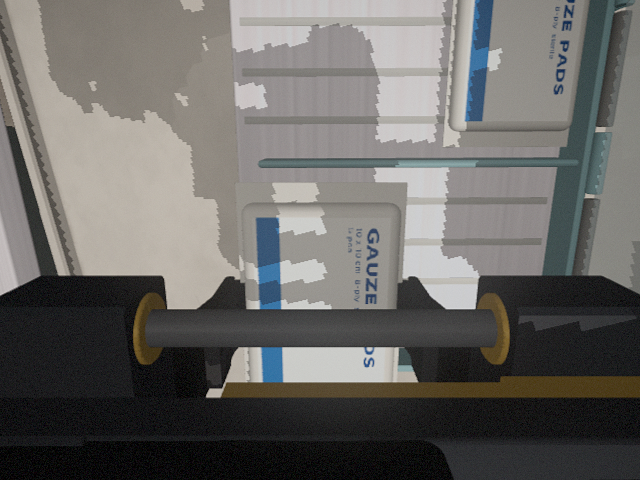

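View pics/s8.png

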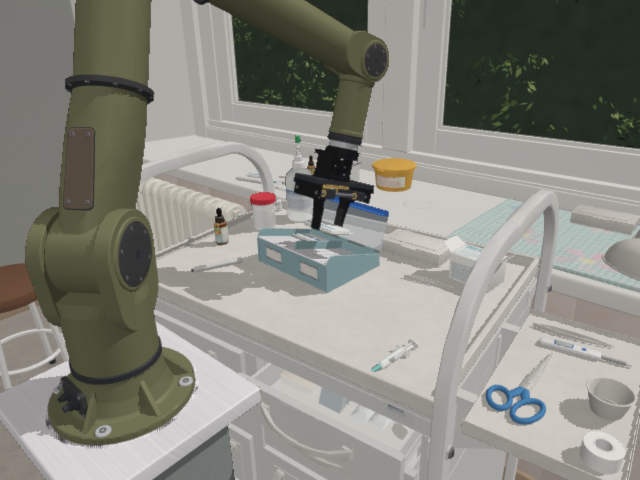

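Run:
```python
from h import *
st=ctrl.get_state();K=cam("wrist",st);n=Rm[:,2];z=inramp(st)[2]
im=cv2.imread("pics/w8.png");crop(im,220,140,620,440,"w8a")
def f(uv,h): return Rm.T@(onplane(np.array(uv,float),K,p0+h*n,n)-p0)
for uv in [(237,183),(322,183),(407,183)]: print("held end",f(uv,z+.0036))
print("divider top",f((420,163),.020), "left pack end",f((505,145),.003), "left pack stop side",f((577,100),.012))
im=cv2.imread("pics/t8.png");crop(im,235,160,375,300,"t8a")
```

```text
w8a 2.0
held end [-0.1628 -0.0041  0.0672]
held end [-0.1294 -0.004   0.0672]
held end [-0.0959 -0.004   0.0672]
divider top [-0.0795  0.0011  0.02  ] left pack end [-0.0297  0.0098  0.003 ] left pack stop side [0.0002 0.0322 0.012 ]
t8a 4.285714285714286
```

View pics/w8a.png

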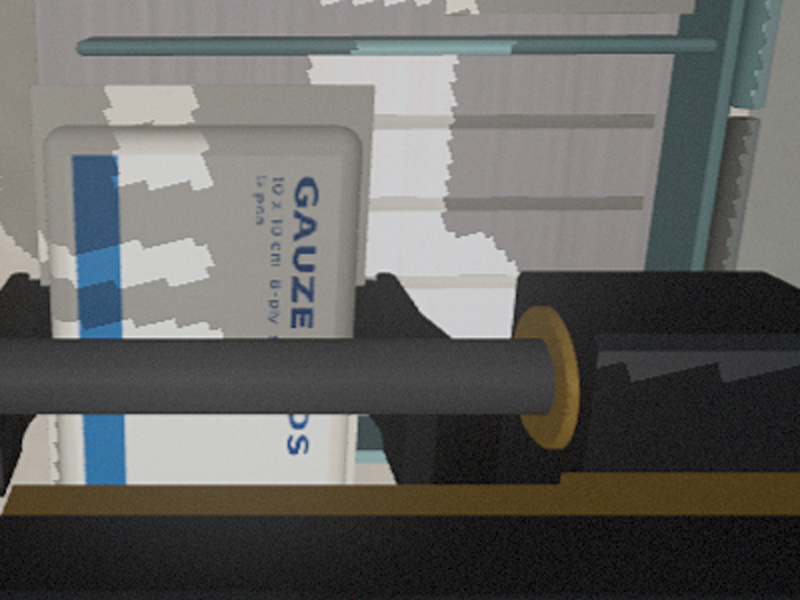

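View pics/t8a.png

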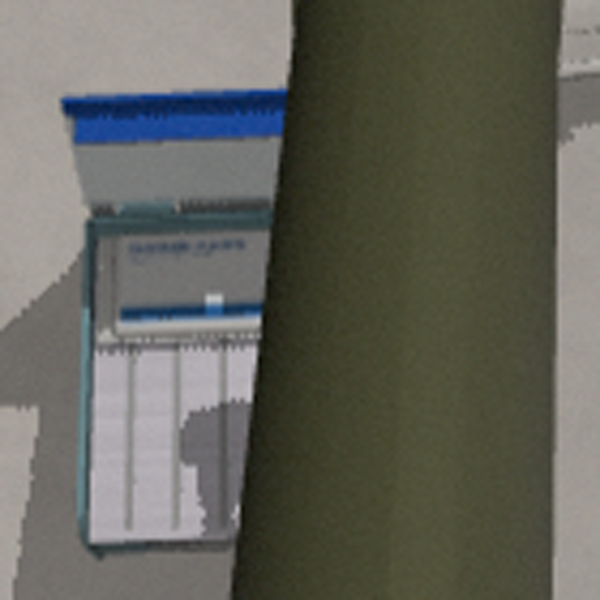

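```bash
python3 -m jog '[{"rot":[0.02,0,-0.05],"travel":[0.08,0,0.004],"jaw":0},{"rot":[0,0,0],"travel":[0.08,0,0],"jaw":0},{"rot":[0,0,0],"travel":[0.01,0,0],"jaw":0},{"rot":[0,0,0],"travel":[0,0,0],"jaw":0},{"rot":[0,0,0],"travel":[0,0,0],"jaw":0}]' 12;python3 - <<'E'
from h import *
P=Rtool(-Rm[:,2],Rm[:,0]);go(rp(-.13,-.057,.003),P);print(ctrl.get_state()["joint_positions"],inramp())
E
```

```text
time: 14.3
position: [0.5001, 0.011, 0.0661]
tool_rot: [1.104, 1.413, -1.484]
ft_force: [-0.7, -0.3, -0.7]
grip_width: 0.735
travel units [ 0.0321 -0.0004  0.0004] mm [ 9.6427 -0.1288  0.1057] rows 0.1928820562796188
rot units [ 0.0039 -0.0109 -0.0166]
[-0.5837  0.4482  0.6653  1.7557 -0.2761  1.3568  0.1107] [-0.1299 -0.0569  0.0126]
```

```bash
python3 -m jog '[{"rot":[0,0,0],"travel":[0.018,0,0],"jaw":0},{"rot":[0,0,0],"travel":[0.01,0,0],"jaw":0},{"rot":[0,0,0],"travel":[0,0,0],"jaw":0},{"rot":[0,0,0],"travel":[0,0,0],"jaw":0}]' 12;python3 - <<'E'
from h import *
P=Rtool(-Rm[:,2],Rm[:,0]);go(rp(-.13,-.057,.003),P);print(inramp())
E
```

```text
time: 14.7
position: [0.4962, 0.0113, 0.0569]
tool_rot: [1.103, 1.414, -1.486]
ft_force: [0.0, -1.0, -1.1]
grip_width: 0.733
travel units [-0.0011  0.0028  0.0003] mm [-0.3367  0.828   0.1023] rows 0.017994015804367387
rot units [ 0.0018 -0.0082  0.0108]
[-0.1308 -0.0569  0.0027]
```

```bash
python3 -m jog '[{"rot":[0,0,0],"travel":[0.005,0,0],"jaw":0},{"rot":[0,0,0],"travel":[0,0,0],"jaw":0}]' 12;python3 - <<'E'
from h import *
print(inramp())
snap("scene","s9");crop(cv2.imread("pics/s9.png"),245,180,405,300,"s9a")
E
```

```text
time: 14.9
position: [0.4962, 0.0113, 0.0568]
tool_rot: [1.104, 1.414, -1.485]
ft_force: [0.1, 0.4, 7.9]
grip_width: 0.735
[-0.1307 -0.0569  0.0025]
s9a 5.0
```

View pics/s9a.png

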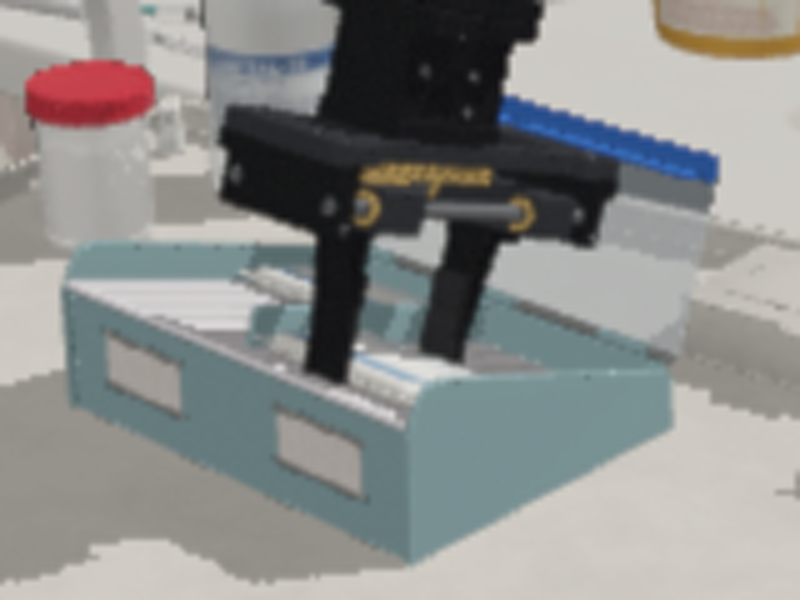

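```bash
python3 -m jog '[{"rot":[0,0,0],"travel":[-0.006,0,0],"jaw":-0.8},{"rot":[0,0,0],"travel":[0,0,0],"jaw":-0.8},{"rot":[0,0,0],"travel":[0,0,0],"jaw":-0.8},{"rot":[0,0,0],"travel":[-0.04,0,0],"jaw":-0.8},{"rot":[0,0,0],"travel":[-0.12,0,0],"jaw":-0.8},{"rot":[0,0,0],"travel":[-0.12,-0.1,0],"jaw":-0.8},{"rot":[0,0,0],"travel":[0,-0.1,0],"jaw":-0.5},{"rot":[0,0,0],"travel":[0,0,0],"jaw":-0.3}]' 12;python3 - <<'E'
from h import *
P=Rtool(-Rm[:,2],Rm[:,1]);go(rp(-.19,-.058,.08),P);print(inramp(),ctrl.get_state()["joint_positions"])
snap("scene","s10");crop(cv2.imread("pics/s10.png"),245,180,405,300,"s10a")
snap("wrist","w10")
E
```

```text
time: 15.75
position: [0.4646, 0.0132, 0.1582]
tool_rot: [1.106, 1.415, -1.483]
ft_force: [0.1, 0.3, -0.1]
grip_width: 0.794
travel units [0.0306 0.0074 0.0028] mm [9.1783 2.2188 0.8527] rows 0.18962283080120956
rot units [-17.9936  -0.0204  -0.0408]
[-0.1922 -0.0572  0.0892] [-0.6584  0.262   0.7046  1.7632 -0.1764  1.4956  0.0287]
s10a 5.0
```

View pics/s10a.png

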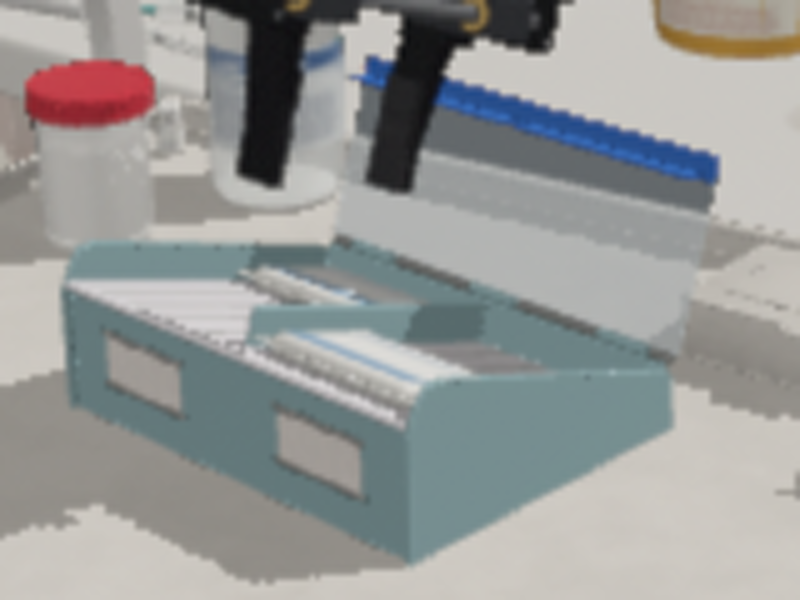

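View pics/w10.png

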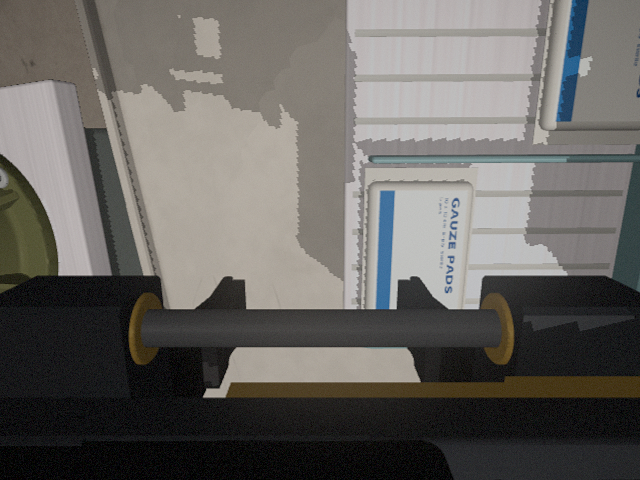

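```bash
python3 -m jog '[{"rot":[-1,0,0],"travel":[0,0,0],"jaw":-0.3},{"rot":[-1,0,0],"travel":[0,0,0],"jaw":-0.3},{"rot":[-1,0,0],"travel":[0,0,0],"jaw":-0.3},{"rot":[-1,0,0],"travel":[0,0,0],"jaw":-0.3},{"rot":[-1,0,0],"travel":[0,0,0],"jaw":-0.3},{"rot":[-1,0,0],"travel":[0,0,0],"jaw":-0.3}]' 20; python3 -m jog '[{"rot":[-1,0,0],"travel":[0,0,0],"jaw":-0.3},{"rot":[-1,0,0],"travel":[0,0,0],"jaw":-0.3},{"rot":[-1,0,0],"travel":[0,0,0],"jaw":-0.3},{"rot":[-1,0,0],"travel":[0,0,0],"jaw":-0.3},{"rot":[-1,0,0],"travel":[0,0,0],"jaw":-0.3},{"rot":[-1,0,0],"travel":[0,0,0],"jaw":-0.3}]' 20; python3 -m jog '[{"rot":[-1,0,0],"travel":[0,0,0],"jaw":-0.3},{"rot":[-1,0,0],"travel":[0,0,0],"jaw":-0.3},{"rot":[-1,0,0],"travel":[0,0,0],"jaw":-0.3},{"rot":[-1,0,0],"travel":[0,0,0],"jaw":-0.3},{"rot":[-1,0,0],"travel":[0,0,0],"jaw":-0.3},{"rot":[-1,0,0],"travel":[0,0,0],"jaw":-0.3},{"rot":[0,0,0],"travel":[0,0,0],"jaw":-0.3}]' 20
python3 - <<'E'
from h import *
P=Rtool(-Rm[:,2],Rm[:,1]);go(rp(-.184,-.058,.004),P);print(inramp(),ctrl.get_state()["joint_positions"])
im,st=snap("wrist","w11")
E
```

```text
time: 16.45
position: [0.4657, 0.0132, 0.1548]
tool_rot: [0.767, 1.676, -1.02]
ft_force: [0.5, 1.5, -0.3]
grip_width: 0.65
time: 17.05
position: [0.4657, 0.0133, 0.1548]
tool_rot: [0.419, 1.831, -0.537]
ft_force: [-0.0, -0.2, 0.7]
grip_width: 0.648
time: 17.75
position: [0.4657, 0.0133, 0.1548]
tool_rot: [0.065, 1.886, -0.047]
ft_force: [0.3, 0.1, -0.0]
grip_width: 0.653
travel units [ 0.2743 -0.0031  0.021 ] mm [82.3003 -0.9448  6.3089] rows 1.650944191286151
rot units [ 0.0002 -0.0234 -0.0006]
[-0.1901 -0.0571  0.0863] [-0.4854  0.2452  0.4974  1.756  -0.1324  1.4879  1.5522]
```

View pics/w11.png

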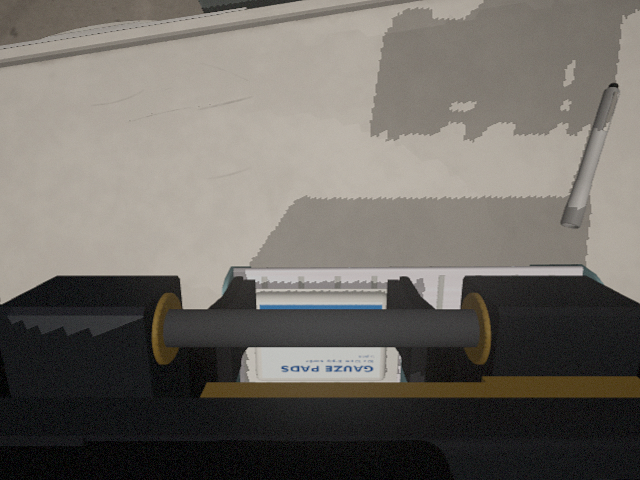

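```bash
python3 -m jog '[{"rot":[0,0,0],"travel":[0.1,-0.002,0.01],"jaw":-0.3},{"rot":[0,0,0],"travel":[0.12,0,0],"jaw":-0.3},{"rot":[0,0,0],"travel":[0.04,0,0],"jaw":-0.3},{"rot":[0,0,0],"travel":[0,0,0],"jaw":-0.3},{"rot":[0,0,0],"travel":[0,0,0],"jaw":-0.3}]' 20
python3 - <<'E'
from h import *
P=Rtool(-Rm[:,2],Rm[:,1]);go(rp(-.184,-.058,.004),P);print(inramp(),ctrl.get_state()["joint_positions"])
E
```

```text
time: 18.3
position: [0.4451, 0.0142, 0.0814]
tool_rot: [0.066, 1.884, -0.047]
ft_force: [-0.5, -0.5, 0.2]
grip_width: 0.646
travel units [ 0.0203 -0.0017  0.0102] mm [ 6.0771 -0.5001  3.0476] rows 0.1363362888677726
rot units [-0.006   0.0037 -0.008 ]
[-0.187  -0.0575  0.0101] [-0.4839  0.2809  0.4874  1.8766 -0.154   1.3343  1.5694]
```

Lower to 4 mm and push.

```bash
python3 -m jog '[{"rot":[0,0,0],"travel":[0.02,-0.001,0],"jaw":-0.3},{"rot":[0,0,0],"travel":[0,0,0.035],"jaw":-0.3},{"rot":[0,0,0],"travel":[0,0,0.035],"jaw":-0.3},{"rot":[0,0,0],"travel":[0,0,0.035],"jaw":-0.3},{"rot":[0,0,0],"travel":[0,0,0.035],"jaw":-0.3},{"rot":[0,0,0],"travel":[0,0,0.035],"jaw":-0.3},{"rot":[0,0,0],"travel":[0,0,0],"jaw":-0.3}]' 20
python3 - <<'E'
from h import *
P=Rtool(-Rm[:,2],Rm[:,1]);go(rp(-.08,-.058,.004),P);print(inramp(),ctrl.get_state()["joint_positions"])
E
```

```text
time: 19.0
position: [0.4931, 0.0105, 0.0579]
tool_rot: [0.065, 1.885, -0.047]
ft_force: [-0.1, 0.3, 0.2]
grip_width: 0.649
travel units [-0.0048 -0.0001  0.1798] mm [-1.4324 -0.0261 53.9503] rows 1.0793860790066225
rot units [-0.0016 -0.0095  0.0014]
[-0.134  -0.058   0.0026] [-0.4425  0.4101  0.4802  1.7726 -0.2023  1.3264  1.6159]
```

```bash
python3 -m jog '[{"rot":[0,0,0],"travel":[-0.003,0,0.035],"jaw":-0.3},{"rot":[0,0,0],"travel":[0,0,0.035],"jaw":-0.3},{"rot":[0,0,0],"travel":[0,0,0.035],"jaw":-0.3},{"rot":[0,0,0],"travel":[0,0,0.035],"jaw":-0.3},{"rot":[0,0,0],"travel":[0,0,0.025],"jaw":-0.3},{"rot":[0,0,0],"travel":[0,0,0],"jaw":-0.3}]' 20
python3 - <<'E'
from h import *
print(inramp())
E
```

```text
time: 19.6
position: [0.5399, 0.0073, 0.0435]
tool_rot: [0.065, 1.885, -0.047]
ft_force: [0.3, -0.1, 1.5]
grip_width: 0.65
[-0.0849 -0.0579  0.0035]
```

```bash
python3 -m jog '[{"rot":[0,0,0],"travel":[0,0,0.015],"jaw":-0.3},{"rot":[0,0,0],"travel":[0,0,0.015],"jaw":-0.3},{"rot":[0,0,0],"travel":[0,0,0.01],"jaw":-0.3},{"rot":[0,0,0],"travel":[0,0,0],"jaw":-0.3}]' 20
python3 - <<'E'
from h import *
print(inramp())
E
```

```text
time: 20.0
position: [0.5499, 0.0067, 0.0405]
tool_rot: [0.065, 1.887, -0.046]
ft_force: [-3.2, -0.7, 2.7]
grip_width: 0.652
[-0.0745 -0.0579  0.0037]
```

```bash
python3 -m jog '[{"rot":[0,0,0],"travel":[0,0,0.012],"jaw":-0.3},{"rot":[0,0,0],"travel":[0,0,0],"jaw":-0.3}]' 20
python3 - <<'E'
from h import *
print(inramp(),ctrl.get_state()["torque"])
E
```

```text
time: 20.2
position: [0.5502, 0.0065, 0.0403]
tool_rot: [0.066, 1.894, -0.046]
ft_force: [-10.6, 0.3, 10.6]
grip_width: 0.651
[-0.0742 -0.058   0.0036] [0.3656 2.5092 0.2443]
```

```bash
python3 -m jog '[{"rot":[0,0,0],"travel":[0,0,-0.06],"jaw":-0.3},{"rot":[0,0,0],"travel":[-0.1,0,0],"jaw":-0.3},{"rot":[0,0,0],"travel":[-0.16,0,-0.03],"jaw":0},{"rot":[0,0,0],"travel":[-0.16,0,-0.03],"jaw":1},{"rot":[0,0,0],"travel":[-0.16,0,-0.03],"jaw":1},{"rot":[0,0,0],"travel":[0,0,0],"jaw":1}]' 20
python3 - <<'E'
from h import *
d=[0,0,-1]
print(inramp());go([.71,.065,.22],Rtool([0,0,-1],Rm[:,1]))
snap("wrist","w12");snap("scene","s12");crop(cv2.imread("pics/s12.png"),245,180,405,300,"s12a")
E
```

```text
time: 20.8
position: [0.5693, 0.0049, 0.2258]
tool_rot: [0.066, 1.871, -0.045]
ft_force: [1.4, -0.1, -0.6]
grip_width: 0.369
[-0.1131 -0.0582  0.1859]
travel units [-0.1158  0.232   0.4394] mm [-34.7371  69.6002 131.8157] rows 3.061125635039997
rot units [ 0.0011 -3.4521 -0.0274]
s12a 5.0
```

View pics/w12.png

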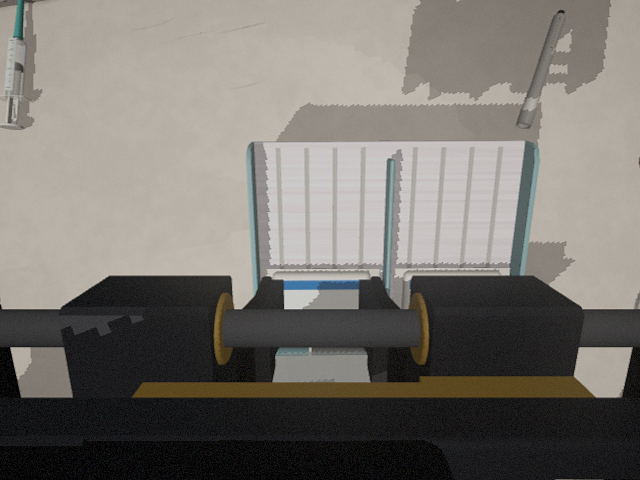

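View pics/s12a.png

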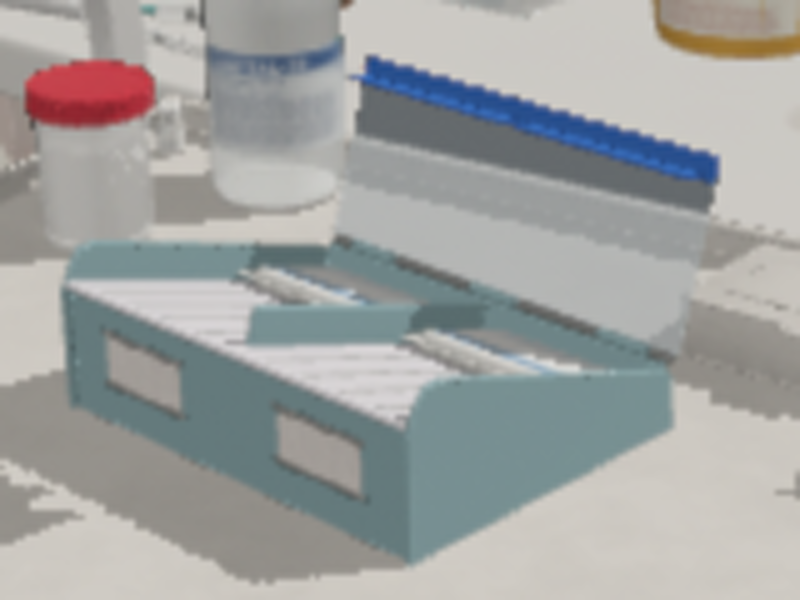

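```bash
python3 - <<'E'
from h import *
t=cam("top")
for k in [(200,193),(197,170),(330,175),(333,150),(402,162),(400,137)]: print(k,onz(np.array(k,float),t,.0 if k[0]<300 else .03))
E
python3 -m jog '[{"rot":[0,0,0],"travel":[-0.03,0.05,0.11],"jaw":1},{"rot":[0,0,0],"travel":[-0.03,0.05,0.11],"jaw":1},{"rot":[0,0,0],"travel":[-0.03,0.05,0.11],"jaw":1},{"rot":[0,0,0],"travel":[-0.03,0.05,0.11],"jaw":1},{"rot":[0,-0.86,0],"travel":[0,0,0],"jaw":1},{"rot":[0,-0.86,0],"travel":[0,0,0],"jaw":1},{"rot":[0,-0.86,0],"travel":[0,0,0],"jaw":1},{"rot":[0,-0.86,0],"travel":[0,0,0],"jaw":1}]' 20
python3 - <<'E'
from h import *
d=[0,0,-1]
go([.71,.055,.11],Rtool([0,0,-1],Rm[:,1]));print(ctrl.get_state()["joint_positions"])
snap("wrist","w13");snap("scene","s13");snap("top","t13")
E
```

```text
(200, 193) [0.7075 0.3058 0.    ]
(197, 170) [0.7658 0.3099 0.    ]
(330, 175) [ 0.7099 -0.0049  0.03  ]
(333, 150) [ 0.7707 -0.0185  0.03  ]
(402, 162) [ 0.7243 -0.1761  0.03  ]
(400, 137) [ 0.7868 -0.18    0.03  ]
time: 21.7
position: [0.705, 0.0559, 0.2092]
tool_rot: [0.054, 1.585, -0.054]
ft_force: [0.2, 0.0, -0.1]
grip_width: 0.005
travel units [ 0.3303 -0.0018  0.0217] mm [99.0934 -0.5488  6.5078] rows 1.9861685269677798
rot units [-0.0019 -0.1709  0.0065]
[-0.4623  0.4928  0.5101  1.3062 -0.2364  1.4168  1.5381]
```

View pics/w13.png

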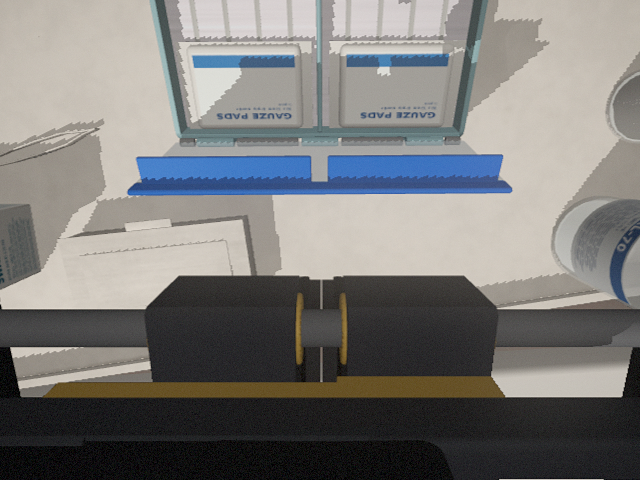

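View pics/s13.png

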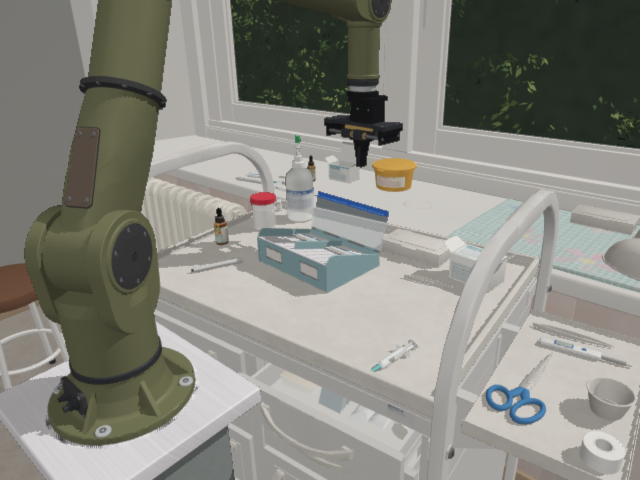

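View pics/t13.png

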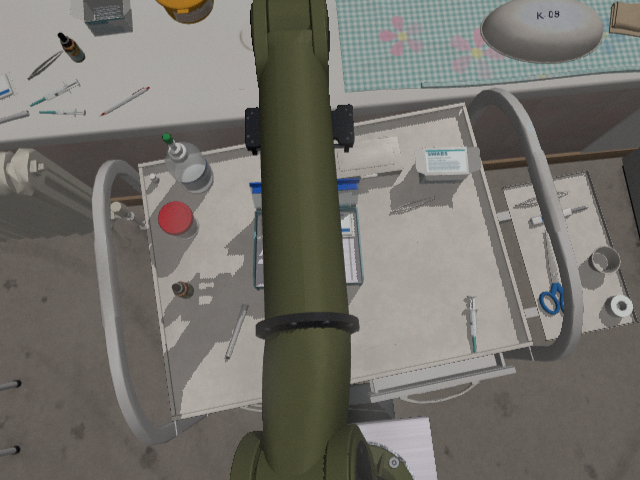

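Run:
```python
from h import *
K=cam("wrist",ctrl.get_state())
hinge=np.array([.006,0,.024])
for y,u in zip((.117,-.117),[(512,190),(129,194)]):
    def g(a):
        q=hinge+[-.1*np.cos(a[0]),y,.1*np.sin(a[0])];return (proj(q@Rm.T+p0,K)-u).ravel()
    z=least_squares(g,[1.7]);print("flap",z.x,z.fun,rp(*(hinge+[-.1*np.cos(z.x[0]),y,.1*np.sin(z.x[0])])))
```

```text
flap [1.5417] [-3.5661 -0.8919] [0.6726 0.1735 0.1309]
flap [1.5831] [-5.7053  1.6481] [ 0.6604 -0.0602  0.1297]
```

```bash
python3 -m jog '[{"rot":[0,-0.15,0],"travel":[0.1,-0.002,0.025],"jaw":1},{"rot":[0,0,0],"travel":[0.14,0,0],"jaw":1},{"rot":[0,0,0],"travel":[0.1,0,0],"jaw":1},{"rot":[0,0,0],"travel":[0.02,0,0],"jaw":1},{"rot":[0,0,0],"travel":[0,0,0],"jaw":1}]' 20
python3 - <<'E'
from h import *
go([.70,.055,.097],Rtool([0,0,-1],Rm[:,1]))
snap("scene","s14");crop(cv2.imread("pics/s14.png"),245,120,445,270,"s14a")
E
```

```text
time: 22.35
position: [0.7119, 0.0549, 0.1021]
tool_rot: [0.054, 1.575, -0.054]
ft_force: [-0.5, 1.0, -0.1]
grip_width: 0.009
travel units [ 0.0173 -0.0023 -0.0396] mm [  5.1851  -0.6792 -11.88  ] rows 0.259600015241744
rot units [-0.002  -0.0588  0.0044]
s14a 4.0
```

View pics/s14a.png

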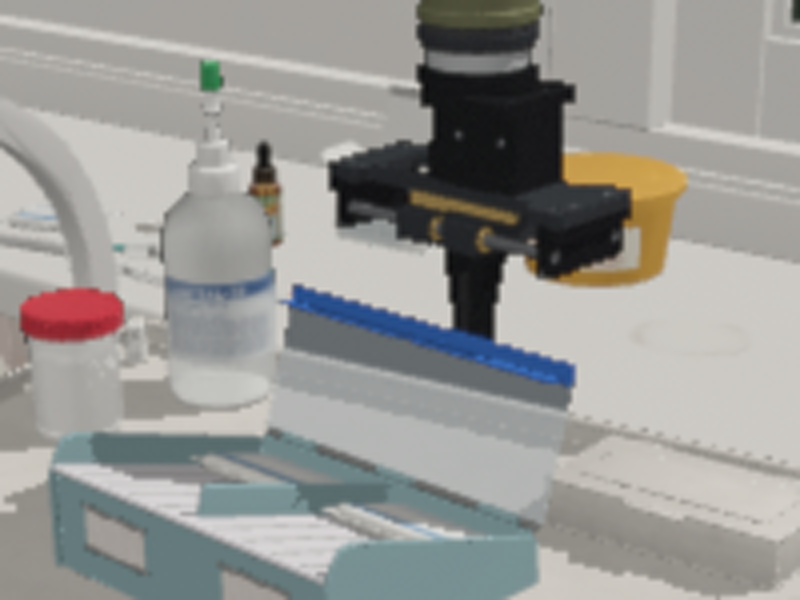

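```bash
python3 -m jog '[{"rot":[0,0,0],"travel":[0.01,0,-0.04],"jaw":1},{"rot":[0,0,0],"travel":[0.005,0,-0.04],"jaw":1},{"rot":[0,0,0],"travel":[0,0,-0.04],"jaw":1},{"rot":[0,0,0],"travel":[0,0,-0.04],"jaw":1},{"rot":[0,0,0],"travel":[0,0,-0.04],"jaw":1},{"rot":[0,0,0],"travel":[0,0,-0.04],"jaw":1},{"rot":[0,0,0],"travel":[0,0,-0.04],"jaw":1}]' 20
python3 - <<'E'
from h import *
snap("scene","s15");crop(cv2.imread("pics/s15.png"),245,120,445,270,"s15a")
E
```

```text
time: 23.1
position: [0.6303, 0.0607, 0.1026]
tool_rot: [0.056, 1.567, -0.053]
ft_force: [-0.6, 0.4, 0.2]
grip_width: 0.005
s15a 4.0
```

View pics/s15a.png

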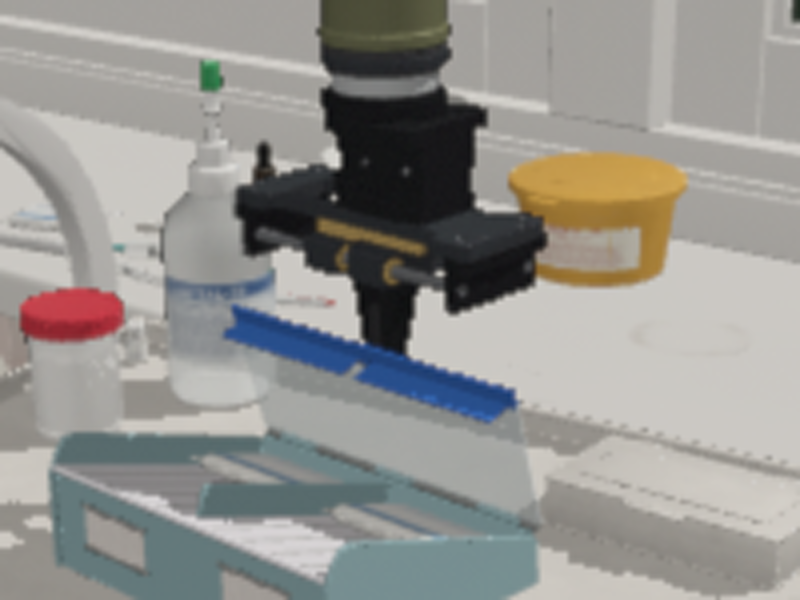

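```bash
python3 -m jog '[{"rot":[0,0,0],"travel":[0.01,0,-0.035],"jaw":1},{"rot":[0,0,0],"travel":[0.01,0,-0.035],"jaw":1},{"rot":[0,0,0],"travel":[0.01,0,-0.035],"jaw":1},{"rot":[0,0,0],"travel":[0.01,0,-0.035],"jaw":1},{"rot":[0,0,0],"travel":[0.01,0,-0.035],"jaw":1},{"rot":[0,0,0],"travel":[0,0,-0.03],"jaw":1},{"rot":[0,0,0],"travel":[0,0,0],"jaw":1}]' 20
python3 - <<'E'
from h import *
snap("scene","s16");crop(cv2.imread("pics/s16.png"),245,120,445,270,"s16a")
E
```

```text
time: 23.85
position: [0.5658, 0.0653, 0.0845]
tool_rot: [0.055, 1.573, -0.053]
ft_force: [-0.8, -0.1, 0.4]
grip_width: 0.006
s16a 4.0
```

View pics/s16a.png

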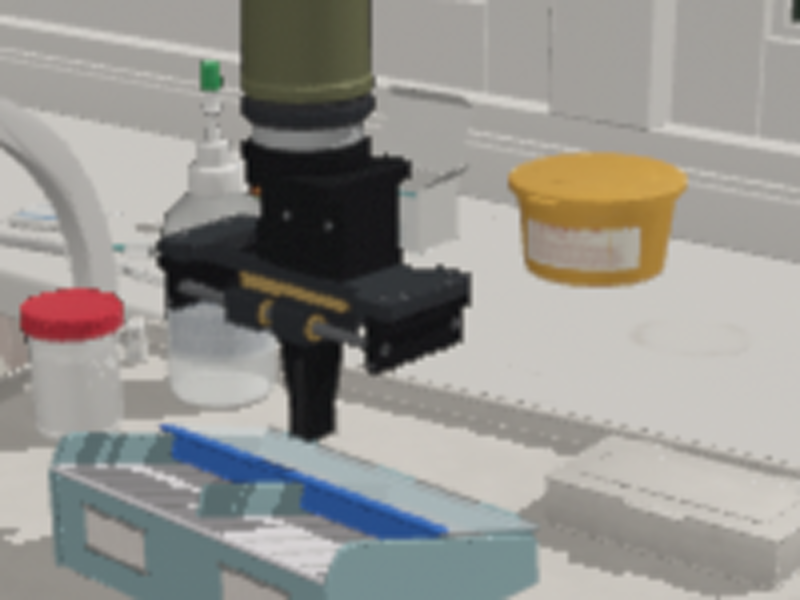

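```bash
python3 -m jog '[{"rot":[0,0,0],"travel":[0,0,-0.04],"jaw":1},{"rot":[0,0,0],"travel":[0.02,0,0],"jaw":1},{"rot":[0,0,0],"travel":[0.01,0,0],"jaw":1},{"rot":[0,0,0],"travel":[0,0,0],"jaw":1}]' 20
python3 - <<'E'
from h import *
print(inramp())
E
```

```text
time: 24.3
position: [0.5549, 0.0658, 0.075]
tool_rot: [0.054, 1.573, -0.054]
ft_force: [0.2, -0.1, -0.2]
grip_width: 0.005
[-0.0842  0.0015  0.0367]
```

```bash
python3 -m jog '[{"rot":[0,0,0],"travel":[0.01,0,0],"jaw":1},{"rot":[0,0,0],"travel":[0.01,0,0],"jaw":1},{"rot":[0,0,0],"travel":[0,0,0],"jaw":1}]' 20
python3 - <<'E'
from h import *
print(inramp())
E
```

```text
time: 24.6
position: [0.5549, 0.0658, 0.0691]
tool_rot: [0.054, 1.573, -0.054]
ft_force: [0.0, 0.6, 0.8]
grip_width: 0.005
[-0.0824  0.0015  0.0312]
```

```bash
python3 -m jog '[{"rot":[0,0,0],"travel":[0.008,0,0],"jaw":1},{"rot":[0,0,0],"travel":[0.008,0,0],"jaw":1},{"rot":[0,0,0],"travel":[0,0,0],"jaw":1}]' 20
python3 - <<'E'
from h import *
print(inramp())
E
```

```text
time: 24.9
position: [0.5558, 0.0659, 0.0669]
tool_rot: [0.055, 1.571, -0.053]
ft_force: [-3.9, -0.5, 11.6]
grip_width: 0.009
[-0.0809  0.0017  0.0294]
```

```bash
python3 -m jog '[{"rot":[0,0,0],"travel":[-0.05,0,0],"jaw":1},{"rot":[0,0,0],"travel":[-0.15,0,0],"jaw":1},{"rot":[0,0,0],"travel":[-0.15,0,0],"jaw":1},{"rot":[0,0,0],"travel":[-0.15,0,0],"jaw":1},{"rot":[0,0,0],"travel":[-0.1,-0.1,0],"jaw":1},{"rot":[0,0,0],"travel":[0,-0.16,0],"jaw":1},{"rot":[0,0,0],"travel":[0,-0.16,0],"jaw":1},{"rot":[0,0,0],"travel":[0,-0.16,0],"jaw":1}]' 20
python3 -m jog '[{"rot":[0,0,0],"travel":[0,-0.16,0],"jaw":1},{"rot":[0,0,0],"travel":[0,-0.16,0],"jaw":1},{"rot":[0,0,0],"travel":[0,0,0],"jaw":1}]' 20
python3 - <<'E'
from h import *
snap("scene","s17");crop(cv2.imread("pics/s17.png"),245,180,405,300,"s17a")
snap("top","t17");crop(cv2.imread("pics/t17.png"),235,180,375,300,"t17a")
E
```

```text
time: 25.7
position: [0.5435, -0.1095, 0.2459]
tool_rot: [0.054, 1.57, -0.052]
ft_force: [1.7, 0.1, -0.6]
grip_width: 0.004
time: 26.0
position: [0.5342, -0.213, 0.2458]
tool_rot: [0.061, 1.571, -0.067]
ft_force: [-0.1, 0.1, 0.1]
grip_width: 0.007
s17a 5.0
t17a 5.0
```

View pics/s17a.png

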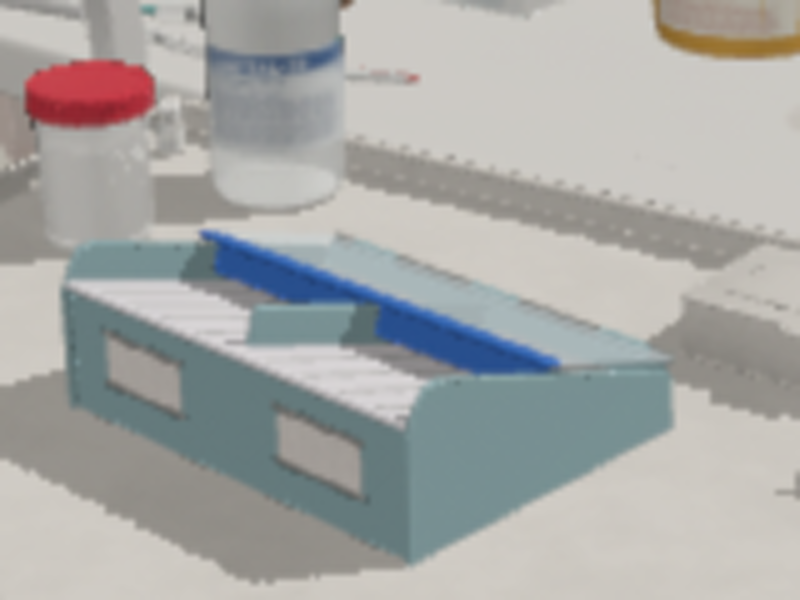

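View pics/t17a.png

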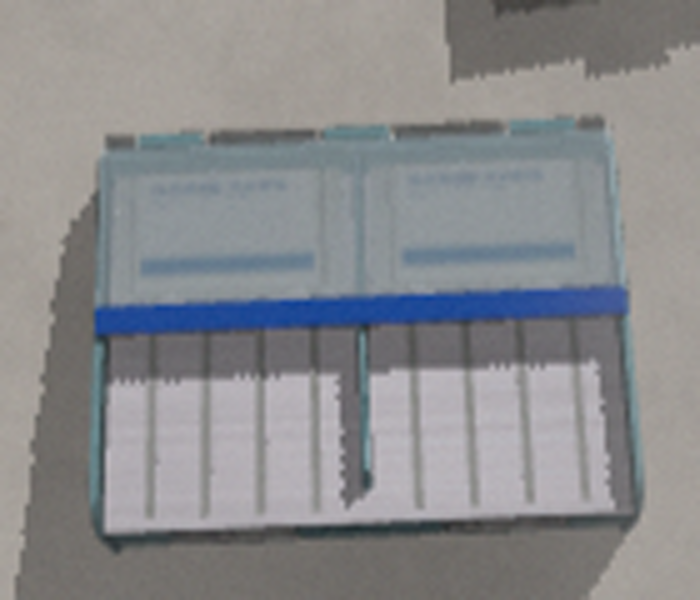

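View pics/t17.png

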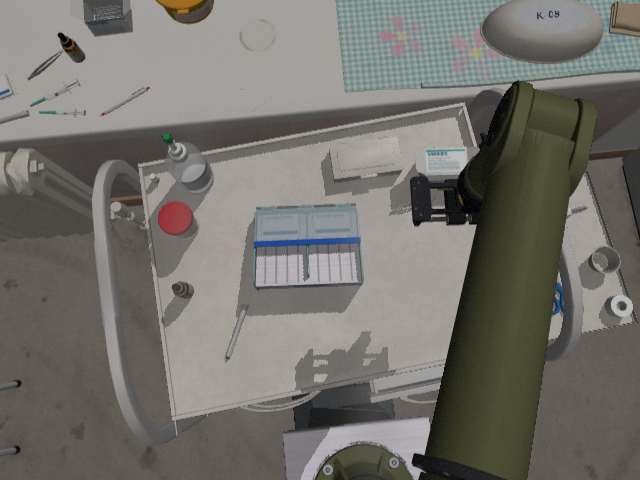

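```bash
python3 -c "
from bench import ctrl
print(ctrl.close_job(), ctrl.get_state()['ft_force'])"
```

```text
the job is handed in; nothing more can be done
the job is handed in; nothing more can be done
```

The job is done and handed in at about 26 s of the 72 s allowed; the hand-in reports no verdict.

- **Left lane:** I slid the stuck pack down with the fingers spread. It stopped with the finger 75 mm uphill of the back stop, and the push force rose to about 10 N per axis. That matches the home position to about 1.5 mm.
- **Right lane:** I took the spare pack across its 64 mm and laid it crosswise, label up. I then pushed it until it stopped at 74 mm, again at about 10 N.
- **Flap:** I drew it from behind past upright, and it fell shut. A light press of about 12 N met it at the height expected for fully shut.

The last pictures show the flap lying flat on the tray walls, its lip down in front of both packs, and both packs level against the back stop. The bottle, jar, dropper, instrument box and pen torch look unmoved. In the last top view the arm covers part of the carton, and the forceps and syringe, so I could not check those there. The wrist force was near zero after I withdrew the arm, so it touched nothing at hand-in.

My camera measurements of the tray disagreed by 2 to 3 mm between views, so I relied on contact force for the final positions. The final force reading in the hand-in call returned only the "handed in" message.

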